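# Load the last D cell into the radio and slide its battery cover shut

## Task

Fit the blue D cell from the clear tray into the empty bay in the radio's back: press its flat end gently back against the coil spring with the button end held up, then lower the button end past the rib until the cell lies fully home. Then slide the battery cover gently all the way shut over it and leave the spent cell and the other things on the table where they are.

Things in the scene. Friction and masses are not known exactly. Their poses are not given: they have to be found in the camera images.
- fresh_cell: the new D cell to fit: blue jacket with a broad brass-coloured band near its button end, 140 g or so; 34 mm diameter, 61.5 mm long over all, of which the last 2 mm is the button (10 mm diameter). Origin on its axis at mid-length; x runs along the axis towards the button (+) end. It lies level in one of the tray's two pockets, its axis 20 mm above the table.
- fresh_cell_plus (a point): tip of the blue cell's button (+) end, on its axis, 30.75 mm from its origin
- fresh_cell_minus (a point): centre of the blue cell's flat (-) end, 30.75 mm from its origin
- spent_cell: the spent D cell, red jacket with a black band, same size and axes, in the other pocket of the tray; it stays there
- tray: clear moulded tray, 84 x 150 mm, 3 mm floor, fixed; origin under its centre. Two pockets 75 mm apart at y = +37.5 and -37.5 mm, each for a cell lying along x; their low ribs end 9 mm (sides) and 11 mm (ends) above the table, the side ribs at 14.5 to 18.5 mm from the cell's axis
- radio: dark grey portable radio lying on its face, 272 x 150 mm; it does not slide. Flat back 52 mm above the table. Origin under its centre, x along it. A low handle sticks out 25 mm on its +y side. Two bays run in a row along x, 25 mm to the -y side; the one towards -x holds its cell, under the cover. The clip-in cradle in the trough carries flat contact, rib and spring as one part
- bay (a point): usual foot of the flat + contact, on the floor of the empty bay, 44 mm above the table; x along the bay to the spring, z up, y across. The cradle has play: contact, rib and spring sit together up to 5 mm to either side of it along x. Trough 31 mm wide, 8 mm deep: over half of the cell stands clear. Home, the cell lies level on the floor, axis 17 mm above it, between contact and spring
- spring_free (a point): usual middle of the coil spring's 9 mm contact disc when free: 54.5 mm from the flat contact, 17 mm above the bay floor; axes as the bay's. The rib below the flat contact is 20 mm wide, 3 mm thick, 20 mm high over the floor. The spring gives 0.9 N per mm; a cell at home presses it in 7 mm, it is solid at 9 mm. A wall 26 mm wide, 24 mm high stands 16 mm behind the free disc
- cover (a joint): light grey hump-shaped cover that slides along the bay's x on the radio's back: metres open, 0 = shut, about 0.11 at the start. It shuts towards the spring (+x), with about 2 N of friction, and stops at 0. 45 mm wide outside, 161 mm long, top 84 mm above the table; inside it clears a cell lying home by 3 mm. Open at its leading end, which is at x = 86 mm of the bay when shut
- cover_tail (a point): middle of the outer face of the cover's flat tail wall (45 mm wide, from the radio's back up to 32 mm above it), 68 mm above the table, at x = -75 mm of the bay when shut; axes as the bay's. Pushing it along +x shuts the cover
- glasses_case: hard teal silicone eyeglass case, 165 x 62 x 46 mm, bystander; origin under its centre
- reading_glasses: folded reading glasses with tortoiseshell plastic frame, 140 x 40 x 40 mm, bystander; origin under the middle
- magnifier: steel hand magnifier, 92 mm across, 210 mm long, lying flat, bystander; origin under the lens centre
- remote: black TV remote, 170 x 46 x 18 mm, bystander; origin under its centre
- tea_cup: blue ceramic tea cup, 72 mm across, 62 mm high, bystander; origin under its centre
There are look-alikes about, which are no part of the job. Several things have the shape of the fresh_cell; the one meant has the colours described above.

How it is judged (in metres and radians):
On the way, in this order (a step that is already met when the one before it is completed fails the run):
1. the blue cell's flat end is down at the spring end of the bay while its button end is still held up above the rib (x of fresh_cell_minus in the frame of bay between 0.0555 and 0.074 m and z of fresh_cell_minus in the frame of bay below 0.026 m and z of fresh_cell_plus in the frame of bay above 0.026 m), for 0.05 s.
2. the blue cell lies fully home in the bay, button against the flat contact, the cover still open (distance between fresh_cell_plus and bay below 0.0215 m and x of fresh_cell_plus in the frame of bay between -0.0065 and 0.0065 m and z of each of fresh_cell, fresh_cell_plus in the frame of bay below 0.0195 m and angle between the x axis of fresh_cell and the x axis of bay, either way round below 0.07 rad and value of joint cover above 0.05 m), for 0.3 s.
At the end, for the whole second after the job is handed in: The blue cell lies level and at rest in the bay: button tip within 6.5 mm of the usual place of the flat contact, axis no more than 2.5 mm above its seated height and within 4 degrees of the bay; the cover is shut to within 3 mm; the spent cell is still in its pocket (moved less than 20 mm) (distance between fresh_cell_plus and bay below 0.0215 m and x of fresh_cell_plus in the frame of bay between -0.0065 and 0.0065 m and z of each of fresh_cell_plus, fresh_cell in the frame of bay below 0.0195 m and angle between the x axis of fresh_cell and the x axis of bay, either way round below 0.07 rad and value of joint cover below 0.003 m and linear speed of fresh_cell below 0.02 m/s and distance of spent_cell from where it was at the start of the episode below 0.02 m); the robot touches nothing.
It fails at once if the blue cell is forced: it presses on the radio, its spring or its cover with more than 32 N (contact force between fresh_cell and radio above 32 N).
It fails at once if the fingers press on the radio or its cover with more than 30 N (contact force between the fingers and radio above 30 N).
It fails at once if the spent cell is moved more than 20 mm (distance of spent_cell from where it was at the start of the episode above 0.02 m).
It fails at once if a bystander on the table is moved more than 20 mm (distance of any of glasses_case, reading_glasses, magnifier, remote, tea_cup from where it was at the start of the episode above 0.02 m).
It also fails if it takes over 64 s, if anything falls off the work surface, if the arm or the gripper's body presses on something with over 40 N, if the wrist force passes 120 N, or if a joint passes its speed limit or range.

## Robot

A 6-joint arm with a two-finger parallel gripper is mounted at the origin on the work surface. World frame = base frame: x ahead of the robot, y to its left, z up, the work surface at z = 0. Lengths are in m, angles in degrees, forces in N, time in s.
With the tool pointing down it reaches from about 0.3 to 0.75 m from the base axis. Payload 8.5 kg.
Tool frame: the origin (TCP) lies at the very end of the fingers, on their centre line; the grasp point (between the pads) lies 19 mm behind it (env.grip_point_offset is the distance from the TCP to the grasp point, in m); z points along the fingers, y is the direction in which the jaws open and shut (so a half turn about z gives the same grasp; the last joint's range is limited). The gripper opens to 85 mm and grips with 20 to 120 N. Pads are 22 mm wide; open, the fingers measure 114 mm over their backs; the gripper's body (76 mm by 85 mm) begins 54 mm behind the grasp point. The pads swing forward as they close: fully open they stand 13 mm farther back than shut.
Start: joints at [-89.055, 21.807, 74.336, -0, 83.858, -12.336], TCP at [0.126, -0.535, 0.231] pointing down, gripper open.
Joint ranges: [-178.18, 178.18], [-50.72, 133.34], [12.68, 142.11], [-81.47, 261.47], [9.98, 163.14], [-165.26, 165.26]. Speed limits (degrees/s): [136.94, 136.94, 180, 180, 180, 180].

## Interface

Orientations are given as a 3x3 rotation matrix whose columns are the frame's x, y, z axes.
In Python, from rig import env gives the robot as it stands.
- The arm moves only by the tool move_arm, never from a script. Its argument "moves" is a list of rows, each a list of 4 numbers: the shift along the tool's x, y, z in mm, then the turn about the tool's z in rad. In form: [[tx, ty, tz, spin], ...]. A call has 1 to 20 rows; each row is the pose to reach, as a shift and turn from the pose commanded when the call began, along the tool's axes at that moment; what a row does not reach only later rows make up. A row lasts 1/10 s, in which the tool goes at most 50 mm and 8.59 degrees, less where a joint would pass 70% of its speed; a pose out of reach is approached as far as the arm can. A call with a gripper value outside its range is refused whole. "grip" is the closure, from 0 (fully open) to 1 (shut), set as the call begins (left out, the last holds). The fingers move at their own pace and stop on an object; "grip_force" is the grip in N (left out, the last holds). Time passes only in rows, so rows that repeat a pose let the fingers close. It gives the time, the measured TCP pose, the force and the opening at its end, in the units of the state.
- env.observe(): the state, without advancing time (a new reading comes with each control period).
- env.get_image(name): name is "scene" or "top"; returns the picture (480x640x3 uint8, red, green, blue); there is no depth.
- env.get_calibration(name): a dict with "fovy" (degrees; the focal length in pixels is half the picture's height over the tangent of half this angle, whatever the lens; pixels are square), "cx", "cy" (the principal point, pixels), "k1" (the pictures are not rectified: a ray, as slopes to the right and down, at radius r is drawn at 1 + k1 r^2 times it, then the intrinsics apply), "extrinsics" (4x4, takes a point from world to camera coordinates). Camera axes: x right, y up, looking along -z (the intrinsics and any distortion apply to the point x, -y, -z); pixel columns grow to the right and rows downward; lengths in m; the calibration is good to about 2 mm. A picture is of the moment at which its call begins. get_calibration takes no time and is no camera call.
- env.close_job(): hands the job in, once; it reports no verdict.
Trained networks look in the newest picture that a camera, given by its name, has taken for a name from the list of things; names that differ only in an ending like _2 or _b are one class to them, and where a whole thing is asked for, a point or a joint stands for the part that bears it (a point fixed in the world has none). Each returns a list of dicts, best first, with "conf" (0 to 1); they miss things now and then, are a little off and sometimes report something else, mostly with a low value. They report only what shows in the picture. A call takes as long as a camera call. They do not tell look-alikes from the thing itself.
- env.silhouettes(camera, name): "region" (480x640 bool, what is visible of it) and "point" ([row, column] in pixels, amid what is visible of it).
- env.tip_of(camera, name): "point" ([row, column] in pixels: a listed point, or the origin of a listed thing).
The state is a dict: "time_s": time; "q": joint angles; "qvel": joint speeds; "joint_efforts": joint torques, N m; "position": TCP position; "tool_rot": TCP orientation; "ft_force": force on the tool from outside, world axes, zero at the start; "wrist_torque": the same for the moment, N m; "grip_width": finger opening in m.
Only numpy, scipy, OpenCV 4.12 (cv2) and the standard library are available. Lean on these libraries where they do the work, as an engineer would, in place of code of your own. Each camera call takes 0.05 s, during which the arm holds its last target.

## Working session

There is one attempt and no reset: what is moved stays moved. The work goes in short steps, Python scripts to look and compute and a tool call to move; the robot and the scene stay as the last step left them, time stands still between calls to the robot, and variables do not carry over. Pictures are saved under pics/ and viewed, and the job is handed in when it is done.

Besides the shell and the picture viewer there is one more tool, called after ">>>" as a command line: name --pt "numbers of a row" for each row, then --argument value for the rest. move_arm: Moves the arm, as the interface text tells. Its arguments: {"type":"object","properties":{"moves":{"type":"array"},"grip":{"type":"number"},"grip_force":{"type":"number"}},"required":["moves"]}

```bash
mkdir -p pics; ls
python3 - <<'E'
from rig import env
import cv2
for n in ("scene","top"):
    im=env.get_image(n); cv2.imwrite(f"pics/{n}0.png",im[:,:,::-1])
    c=env.get_calibration(n); print(n,c)
s=env.observe(); print(s)
print(env.grip_point_offset)
E
```

```text
pics
scene {'fovy': 52.602039483234364, 'cx': 314.9050922882724, 'cy': 235.67457891881202, 'k1': -0.02927310355550373, 'extrinsics': array([[-0.00186283,  0.99984944,  0.01725179, -0.03446674],
       [-0.79595815, -0.01192591,  0.60523417,  0.40477411],
       [ 0.60534879, -0.01260425,  0.79586053, -1.47808979],
       [ 0.        ,  0.        ,  0.        ,  1.        ]])}
top {'fovy': 43.97886596262173, 'cx': 314.7009441023768, 'cy': 243.48218282170615, 'k1': -0.20374189169984222, 'extrinsics': array([[ 0.00614244, -0.99997152, -0.00438485,  0.03698313],
       [ 0.99387393,  0.00562098,  0.11037673, -0.56513381],
       [-0.11034894, -0.00503597,  0.99388015, -1.58108684],
       [ 0.        ,  0.        ,  0.        ,  1.        ]])}
{'time_s': 0.1, 'q': array([-8.90559630e+01,  2.18376815e+01,  7.43808234e+01, -3.33996410e-04,
        8.38585102e+01, -1.23356924e+01]), 'qvel': array([-0.09894815, -0.23855396, -0.13403878,  0.00618887,  0.01013514,
       -0.02766246]), 'joint_efforts': array([ 2.15346110e-03, -4.49225342e+01, -2.31656492e+01, -2.14910988e-04,
        3.71334812e-03, -3.37874305e-06]), 'position': array([ 0.12633044, -0.53501359,  0.23076592]), 'tool_rot': array([[ 9.73260061e-01,  2.29706016e-01, -2.79413384e-05],
       [ 2.29705845e-01, -9.73259173e-01,  1.34388941e-03],
       [ 2.81505318e-04, -1.31437218e-03, -9.99999097e-01]]), 'ft_force': array([0.20526259, 0.20008065, 0.14854707]), 'wrist_torque': array([ 0.00550821, -0.05321105,  0.03117085]), 'grip_width': 0.08508193335877122}
0.0187
```

View pics/scene0.png

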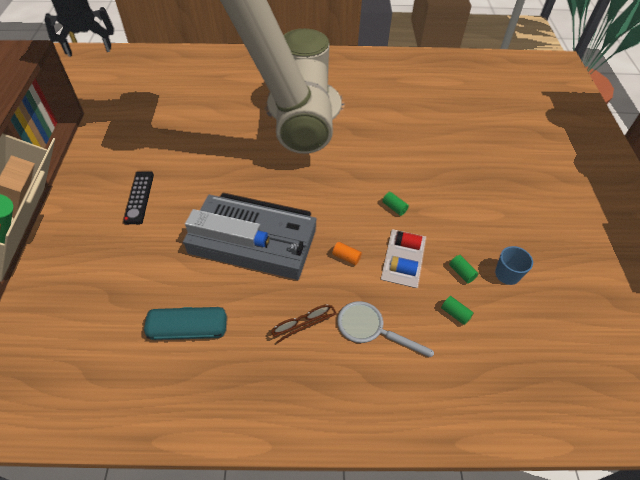

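View pics/top0.png

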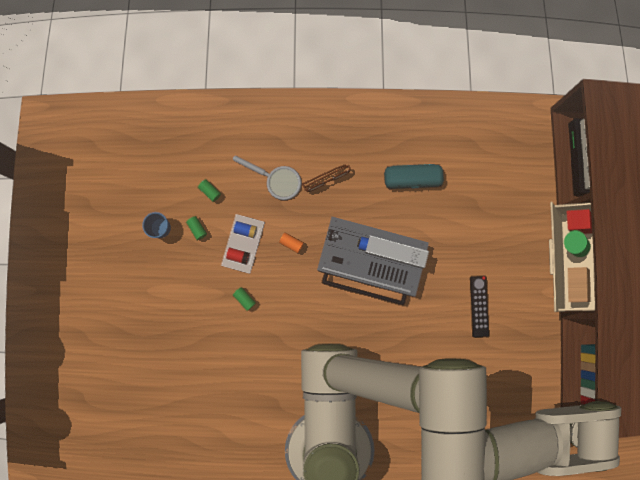

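```bash
cat > h.py <<'E'
import numpy as np, cv2
from rig import env
def K(c):
    f=240/np.tan(np.radians(c['fovy'])/2); return f
def proj(n,P):
    c=env.get_calibration(n); E=c['extrinsics']; P=np.atleast_2d(P)
    p=P@E[:3,:3].T+E[:3,3]; u=np.stack([p[:,0]/-p[:,2], -p[:,1]/-p[:,2]],1)
    r2=(u**2).sum(1,keepdims=True); d=u*(1+c['k1']*r2)
    return d*K(c)+[c['cx'],c['cy']]     # col,row
def ray(n,px):
    c=env.get_calibration(n); E=c['extrinsics']
    d=(np.atleast_2d(px).astype(float)-[c['cx'],c['cy']])/K(c); u=d.copy()
    for _ in range(30): u=d/(1+c['k1']*(u**2).sum(1,keepdims=True))
    v=np.stack([u[:,0],-u[:,1],-np.ones(len(u))],1)
    return -E[:3,:3].T@E[:3,3], v@E[:3,:3]
def atz(n,px,z):
    o,v=ray(n,px); return o+v*((z-o[2])/v[:,2])[:,None]
def tri(a,b):
    "two (cam,px)"
    o1,v1=ray(*a);o2,v2=ray(*b);v1=v1[0];v2=v2[0]
    A=np.stack([v1,-v2],1);t=np.linalg.lstsq(A,o2-o1,rcond=None)[0]
    p,q=o1+t[0]*v1,o2+t[1]*v2
    return (p+q)/2,np.linalg.norm(p-q)
def crop(n,im,c,w,h,s,f):
    x,y=int(c[0]-w/2),int(c[1]-h/2)
    cv2.imwrite(f,cv2.resize(im[y:y+h,x:x+w,::-1],None,fx=s,fy=s,interpolation=cv2.INTER_CUBIC))
E
python3 - <<'E'
from h import *
for n,zs in (("fresh_cell",.02),("fresh_cell_plus",.02),("fresh_cell_minus",.02),("bay",.044),("spring_free",.061),("cover_tail",.068),("radio",0),("tray",0)):
    for cam in("scene","top"):
        r=env.tip_of(cam,n)
        for d in r[:6]:
            p=np.array(d['point'])[::-1]; print(n,cam,round(d['conf'],2),p.round(1),atz(cam,p,zs)[0].round(4))
im=env.get_image("top");crop("top",im,(375,260),130,100,6,"pics/t_radio.png")
crop("top",im,(243,243),100,75,8,"pics/t_tray.png")
im=env.get_image("scene");crop("scene",im,(250,235),150,100,5,"pics/s_radio.png");crop("scene",im,(405,258),80,60,10,"pics/s_tray.png")
E
```

```text
fresh_cell scene 0.92 [459.7 266.8] [0.6071 0.364  0.02  ]
fresh_cell scene 0.87 [346.8 252. ] [0.5694 0.1087 0.02  ]
fresh_cell scene 0.79 [458.6 312.3] [0.7232 0.3409 0.02  ]
fresh_cell scene 0.69 [403.4 269.5] [0.6159 0.2346 0.02  ]
fresh_cell scene 0.57 [394.7 204.3] [0.422  0.2339 0.02  ]
fresh_cell top 0.64 [244.7 227.8] [0.6085 0.2331 0.02  ]
fresh_cell top 0.62 [211.2 190.6] [0.7127 0.3294 0.02  ]
fresh_cell top 0.62 [195.6 230.4] [0.6007 0.3699 0.02  ]
fresh_cell top 0.56 [243.3 299.1] [0.413  0.2335 0.02  ]
fresh_cell top 0.53 [292.  242.7] [0.568  0.1025 0.02  ]
fresh_cell_plus scene 0.98 [388.4 263.2] [0.5993 0.2022 0.02  ]
fresh_cell_plus scene 0.95 [331.9 246.7] [0.5548 0.0746 0.02  ]
fresh_cell_plus scene 0.56 [453.9 258.2] [0.5835 0.3548 0.02  ]
fresh_cell_plus top 0.79 [202.3 239.6] [0.5752 0.3503 0.02  ]
fresh_cell_plus top 0.57 [199.8 179.2] [0.7452 0.3628 0.02  ]
fresh_cell_plus top 0.55 [256.3 232.8] [0.5948 0.2008 0.02  ]
fresh_cell_plus top 0.52 [298.4 247.1] [0.556  0.0848 0.02  ]
fresh_cell_plus top 0.49 [232.3 287.5] [0.4442 0.2642 0.02  ]
fresh_cell_plus to
[... 547 characters left out ...]
  0.02  ]
fresh_cell_minus top 0.49 [234.9 225.4] [0.615  0.2604 0.02  ]
bay scene 0.86 [266.7 246.3] [ 0.5732 -0.074   0.044 ]
bay top 0.85 [356.6 242.3] [ 0.5673 -0.0726  0.044 ]
spring_free scene 0.59 [290.3 243.6] [ 0.5774 -0.0202  0.061 ]
spring_free top 0.96 [336.2 231.4] [ 0.5944 -0.017   0.061 ]
cover_tail scene 0.78 [192.4 220.4] [ 0.5201 -0.2453  0.068 ]
cover_tail top 0.72 [283.2 181.5] [0.7281 0.1259 0.068 ]
cover_tail top 0.7 [420.7 262.3] [ 0.5121 -0.2419  0.068 ]
radio scene 0.64 [250.9 244. ] [ 0.5351 -0.1166  0.    ]
radio top 0.87 [369.4 254.3] [ 0.5392 -0.1109  0.    ]
tray scene 0.78 [404.5 260.9] [0.5788 0.2445 0.    ]
tray scene 0.75 [404.7 268.3] [0.5994 0.2427 0.    ]
```

View pics/t_radio.png

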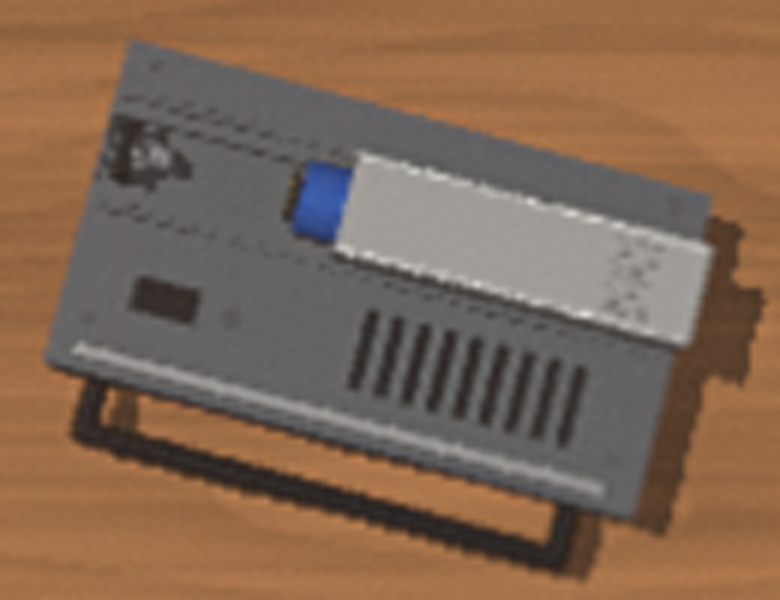

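View pics/s_radio.png

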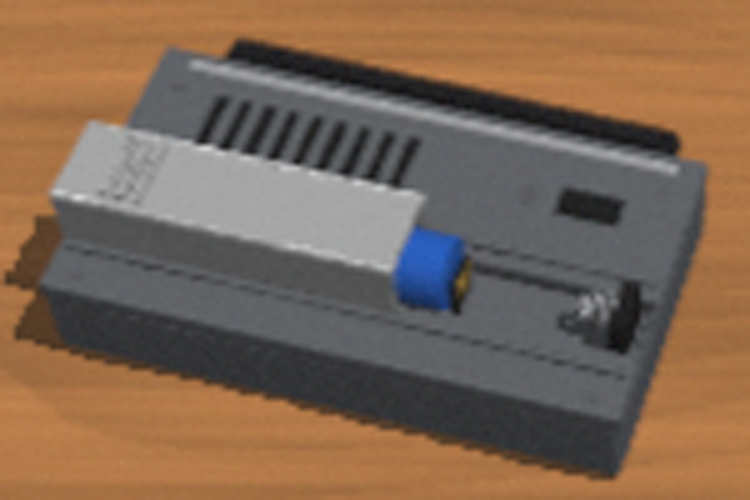

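View pics/t_tray.png

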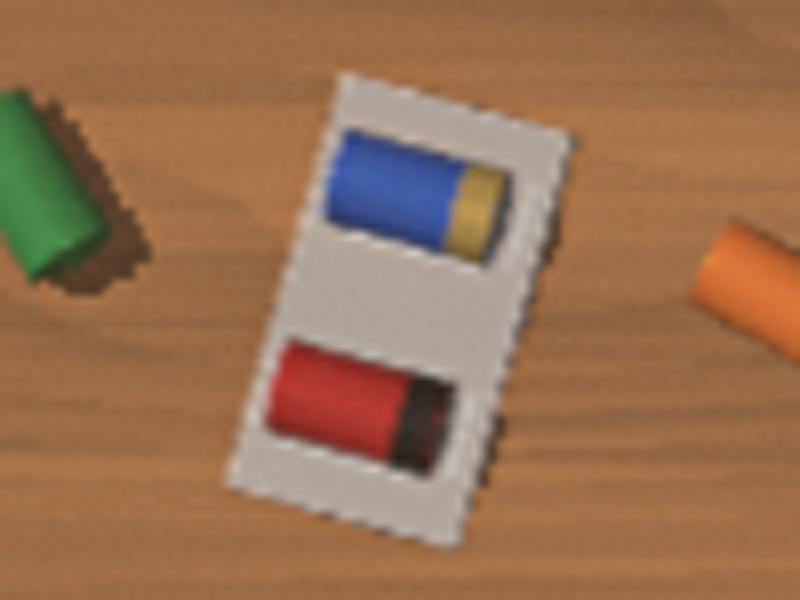

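View pics/s_tray.png

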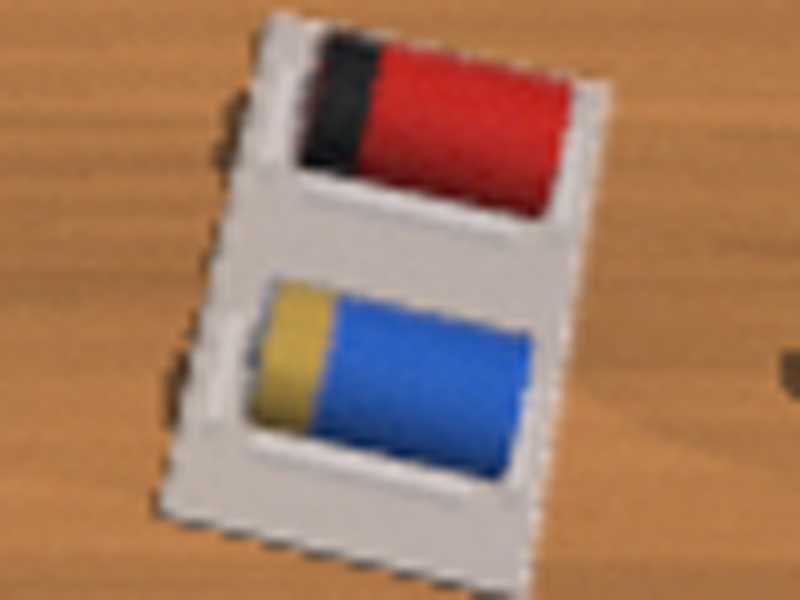

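```bash
cat > fit.py <<'E'
from h import *
from scipy.optimize import least_squares
# radio frame -> world : R2(yaw), origin
def T(p,q):
    c,s=np.cos(p[2]),np.sin(p[2]); q=np.atleast_2d(q)
    return np.stack([p[0]+c*q[:,0]-s*q[:,1],p[1]+s*q[:,0]+c*q[:,1],q[:,2]],1)
E
python3 - <<'E'
from fit import *
C=np.array([[136,-75,52],[-136,-75,52],[-136,75,52],[136,75,52]])/1000.
pt=np.array([[130,42],[712,200],[635,518],[45,362]])/6+[310,210]
ps=np.array([[620,415],[42,290],[165,48],[707,165]])/5+[175,185]
print(atz("top",pt,.052).round(4)); print(atz("scene",ps,.052).round(4))
for use in ("top","scene","both"):
    f=lambda p:np.concatenate(([(proj("top",T(p,C))-pt).ravel()] if use!="scene" else [])+([(proj("scene",T(p,C))-ps).ravel()] if use!="top" else []))
    r=least_squares(f,[.54,-.11,1.3]); print(use,r.x.round(4),np.degrees(r.x[2]).round(2),r.fun.round(1))
for cam in("top","scene"):
    c=env.get_calibration(cam)['extrinsics'];print(cam,-c[:3,:3].T@c[:3,3])
im=env.get_image("top");crop("top",im,(345,240),50,36,16,"pics/t_bay.png")
im=env.get_image("scene");crop("scene",im,(280,243),56,40,14,"pics/s_bay.png")
E
```

```text
[[ 0.6346 -0.005   0.052 ]
 [ 0.5648 -0.2671  0.052 ]
 [ 0.4222 -0.2307  0.052 ]
 [ 0.4906  0.0323  0.052 ]]
[[ 6.360e-01  3.000e-04  5.200e-02]
 [ 5.726e-01 -2.604e-01  5.200e-02]
 [ 4.263e-01 -2.250e-01  5.200e-02]
 [ 4.955e-01  3.800e-02  5.200e-02]]
top [ 0.5281 -0.1176  1.3145] 75.32 [ 0.  -0.2  0.4 -0.5 -0.2  0.4 -0.2  0.2]
scene [ 0.5323 -0.1118  1.3222] 75.76 [ 0.6  0.9 -0.7 -0.4 -0.1 -0.   0.2 -0.8]
both [ 0.5299 -0.1144  1.3181] 75.52 [-1.3 -0.7 -0.9 -1.4 -1.3 -0.4 -1.4 -0.3 -0.8  0.2 -1.7 -1.5 -0.8 -0.9
 -0.8 -1.4]
top [0.38697333 0.03219639 1.63395062]
scene [1.21687891 0.02065863 0.93196481]
```

View pics/t_bay.png

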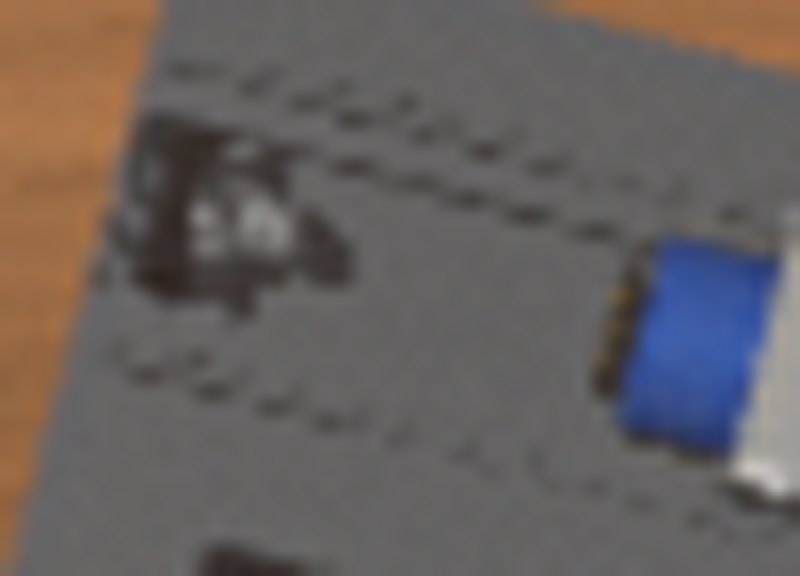

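View pics/s_bay.png

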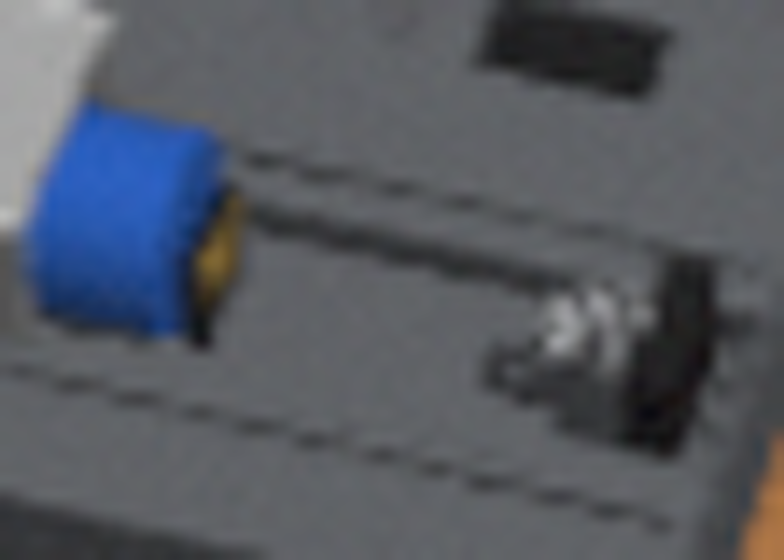

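Run:
```python
from fit import *
P={"top":[.5281,-.1176,1.3145],"scene":[.5323,-.1118,1.3222]}
def inv(p,w):
    d=w[0,:2]-p[:2]; c,s=np.cos(p[2]),np.sin(p[2]); return np.array([c*d[0]+s*d[1],-s*d[0]+c*d[1]])*1000
t=lambda x,y:(x/16+320,y/16+222); s=lambda x,y:(x/14+252,y/14+223)
L=[("bay tip",.044,(356.6,242.3),(266.7,246.3)),("spring tip",.061,(336.2,231.4),(290.3,243.6)),
("tail",.068,(420.7,262.3),(192.4,220.4)),
("contact face top ~z20",.064,t(612,320),s(225,240)),
("wall top mid inner",.068,t(190,215),s(670,350)),
("spring disc",.061,t(340,255),s(500,365)),
("cell top edge blue",.077,t(665,325),None)]
for n,z,a,b in L: print(n, inv(P["top"],atz("top",a,z)).round(1), b and inv(P["scene"],atz("scene",b,z)).round(1))
for n,z,a,b in (("plus",.02,(256.3,232.8),(388.4,263.2)),("minus",.02,(234.9,225.4),(417.0,268.6)),("tray o",.0,(243.3,243),(404.5,260.9))):
    print(n,atz("top",a,z).round(4),atz("scene",b,z).round(4),tri(("top",a),("scene",b)))
```

```text
bay tip [ 53.5 -26.6] [ 46.7 -30.4]
spring tip [114.1 -38.6] [ 99.8 -21.2]
tail [-124.3  -16. ] [-132.4  -21.1]
contact face top ~z20 [ 50.1 -25.9] [ 50.1 -26.9]
wall top mid inner [122.4 -24.2] [125.  -32.1]
spring disc [ 96.6 -25.1] [ 98.5 -37. ]
cell top edge blue [ 41.9 -25.8] None
plus [[0.5948 0.2008 0.02  ]] [[0.5993 0.2022 0.02  ]] (array([0.59557287, 0.20232312, 0.01461399]), np.float64(0.0018467081700198939))
minus [[0.615  0.2604 0.02  ]] [[0.6131 0.2657 0.02  ]] (array([0.61502575, 0.26243689, 0.02305123]), np.float64(0.004855497291942626))
tray o [[0.5686 0.2387 0.    ]] [[0.5788 0.2445 0.    ]] (array([ 0.57048193,  0.24372047, -0.01185662]), np.float64(0.0070666459426064095))
```

Run:
```python
from fit import *
pt=np.array([[343,72],[575,132],[460,548],[228,485]])/8+[193,205]
ps=np.array([[530,597],[160,515],[275,12],[612,85]])/10+[365,228]
# tray frame: x toward button? corners from data; z=0.003
for cam,p in(("top",pt),("scene",ps)):
    w=atz(cam,p,.003)[:,:2]; print(cam,w.round(4).tolist(), 'edges',[np.linalg.norm(w[i]-w[(i+1)%4]).round(4) for i in range(4)], 'ang',[np.degrees(np.arctan2(*(w[(i+1)%4]-w[i])[::-1])).round(1) for i in range(4)],'ctr',w.mean(0).round(4))
# blue cell corners in top crop -> silhouettes extremes ; colour centroid by camera
for cam in("top","scene"):
    im=env.get_image(cam); hsv=cv2.cvtColor(im,cv2.COLOR_RGB2HSV)
    x0,y0,x1,y1=(215,205,275,260) if cam=="top" else (375,225,435,285)
    m=np.zeros(im.shape[:2],bool); m[y0:y1,x0:x1]=True
    blue=m&(hsv[...,0]>105)&(hsv[...,0]<128)&(hsv[...,1]>140); br=m&(hsv[...,0]>17)&(hsv[...,0]<30)&(hsv[...,1]>110)
    for n,k in(("blue",blue),("brass",br)):
        v,u=np.nonzero(k); c=(u.mean(),v.mean()); print(cam,n,k.sum(),np.round(c,1),atz(cam,c,.03)[0].round(4))
```

```text
top [[0.6496, 0.2609], [0.6287, 0.1793], [0.4839, 0.2168], [0.505, 0.2979]] edges [np.float64(0.0842), np.float64(0.1497), np.float64(0.0838), np.float64(0.1493)] ang [np.float64(-104.3), np.float64(165.5), np.float64(75.4), np.float64(-14.4)] ctr [0.5668 0.2387]
scene [[0.653, 0.2662], [0.6323, 0.1848], [0.4876, 0.2246], [0.5088, 0.3043]] edges [np.float64(0.0839), np.float64(0.1501), np.float64(0.0825), np.float64(0.1492)] ang [np.float64(-104.2), np.float64(164.6), np.float64(75.1), np.float64(-14.8)] ctr [0.5704 0.245 ]
top blue 144 [241.5 228.3] [0.6058 0.2406 0.03  ]
top brass 45 [251.9 231. ] [0.5984 0.2119 0.03  ]
scene blue 273 [407.  266.5] [0.6143 0.2412 0.03  ]
scene brass 78 [393.8 263.5] [0.6066 0.2123 0.03  ]
```

>>> move_arm --pt "649 -649 90 -1.082" --pt "649 -649 90 -1.082" --pt "649 -649 90 -1.082" --pt "649 -649 90 -1.082" --pt "649 -649 90 -1.082" --pt "649 -649 90 -1.082" --pt "649 -649 90 -1.082" --pt "649 -649 90 -1.082" --pt "649 -649 90 -1.082" --pt "649 -649 90 -1.082" --pt "649 -649 90 -1.082" --pt "649 -649 90 -1.082" --pt "649 -649 90 -1.082" --pt "649 -649 90 -1.082" --pt "649 -649 90 -1.082" --pt "649 -649 90 -1.082" --pt "649 -649 90 -1.082" --pt "649 -649 90 -1.082" --pt "649 -649 90 -1.082" --pt "649 -649 90 -1.082" --grip 0.3 --grip_force 20

```text
time_s: 3.2
position: [0.6093, 0.248, 0.14]
tool_rot: [[0.251, 0.968, -0.001], [0.968, -0.251, 0.0], [0.0, -0.001, -1.0]]
ft_force: [-1.1, -1.5, -0.1]
grip_width: 0.0598
```

Run:
```python
from fit import *
s=env.observe();print(s['time_s'],s['position'],s['ft_force'])
for cam in("top","scene"):
    im=env.get_image(cam).copy(); p=proj(cam,s['position'])[0]; print(cam,p)
    crop(cam,im,p,80,60,10,f"pics/{cam}_g1.png")
```

```text
3.2 [0.60934745 0.24799462 0.14000769] [-1.06624627 -1.48558945 -0.08980313]
top [233.24384236 221.01778141]
scene [418.95736637 234.92900427]
```

View pics/top_g1.png

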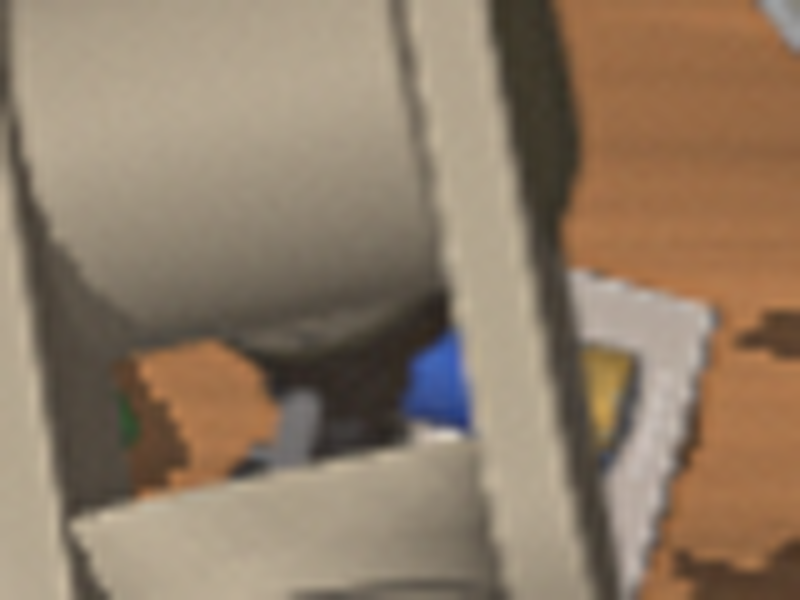

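View pics/scene_g1.png

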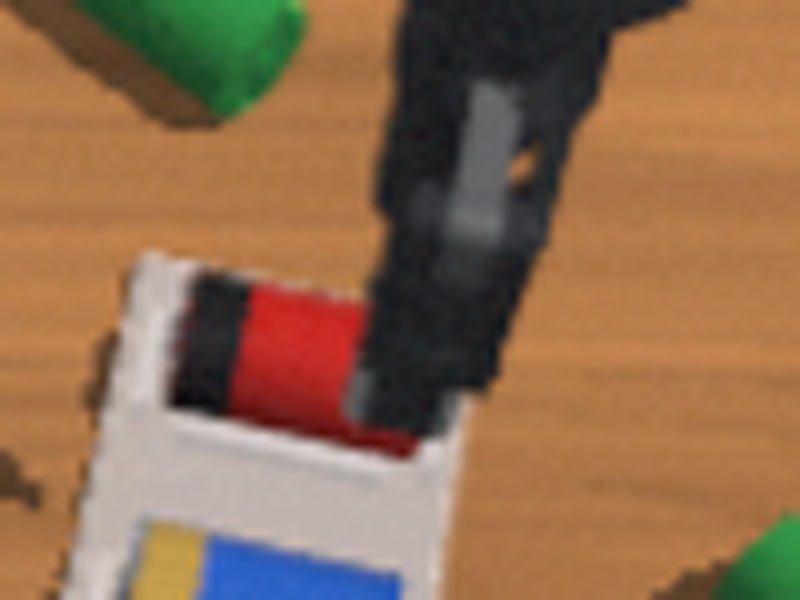

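Run:
```python
from fit import *
s=env.observe();P=s['position'];R=s['tool_rot']
w=s['grip_width']/2
for y in(w,w+.0145):
  for x in(-.011,.011):
    p=P+R@[x,y,0]; q=proj("scene",p)[0]; print(y,x,((q-[378,204])*10).round(0))
print(.0, proj("scene",P))
```

```text
0.029976387961365737 -0.011 [324. 405.]
0.029976387961365737 0.011 [432. 429.]
0.044476387961365736 -0.011 [314. 461.]
0.044476387961365736 0.011 [423. 485.]
0.0 [[417.73321577 234.36594414]]
```

>>> move_arm --pt "-3 0 40 0" --pt "-3 0 80 0" --pt "-3 0 100 0" --pt "-3 0 115 0" --pt "-3 0 122 0" --pt "-3 0 127 0" --pt "-3 0 127 0"

```text
time_s: 4.0
position: [0.6082, 0.2421, 0.0147]
tool_rot: [[0.255, 0.967, 0.0], [0.967, -0.255, 0.0], [0.0, 0.0, -1.0]]
ft_force: [-0.0, 1.3, -0.4]
grip_width: 0.0598
```

>>> move_arm --pt "0 0 1 0" --pt "0 0 1 0" --pt "0 0 1 0"

```text
time_s: 4.3
position: [0.6083, 0.2426, 0.0139]
tool_rot: [[0.254, 0.967, 0.001], [0.967, -0.254, 0.0], [0.0, 0.001, -1.0]]
ft_force: [0.2, 0.3, 0.3]
grip_width: 0.0596
```

Run:
```python
from fit import *
s=env.observe();print(s['time_s'],s['position'],s['ft_force'])
for cam,c in(("top",(245,230)),("scene",(405,262))):
    im=env.get_image(cam).copy(); p=proj(cam,s['position'])[0]; print(cam,p)
    crop(cam,im,c,80,60,10,f"pics/{cam}_g2.png")
```

```text
4.3 [0.60832307 0.24261492 0.01386212] [0.22440915 0.31787152 0.28069892]
top [241.55825527 228.14137117]
scene [406.11709069 268.21635012]
```

View pics/scene_g2.png

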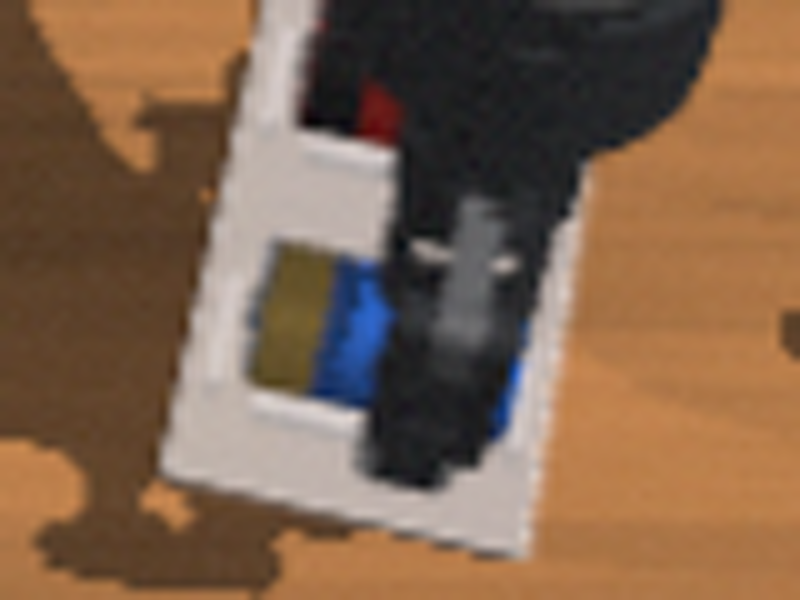

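>>> move_arm --pt "3 0 1 0" --pt "3 0 1 0" --pt "3 0 1 0"

```text
time_s: 4.7
position: [0.6089, 0.2456, 0.0122]
tool_rot: [[0.254, 0.967, -0.0], [0.967, -0.254, -0.0], [-0.0, -0.0, -1.0]]
ft_force: [0.1, 0.8, -0.2]
grip_width: 0.0596
```

>>> move_arm --pt "0 0 0 0" --pt "0 0 0 0" --pt "0 0 0 0" --pt "0 0 0 0" --pt "0 0 0 0" --pt "0 0 0 0" --grip 0.75 --grip_force 25

```text
time_s: 5.3
position: [0.6089, 0.2455, 0.0125]
tool_rot: [[0.254, 0.967, 0.0], [0.967, -0.254, 0.0], [0.0, 0.0, -1.0]]
ft_force: [-0.7, -0.1, 3.7]
grip_width: 0.0328
```

>>> move_arm --pt "0 0 -3 0" --pt "0 0 -8 0" --pt "0 0 -16 0" --pt "0 0 -30 0" --pt "0 0 -50 0" --pt "0 0 -50 0" --pt "0 0 -50 0"

```text
time_s: 6.0
position: [0.609, 0.2455, 0.0628]
tool_rot: [[0.254, 0.967, 0.001], [0.967, -0.254, 0.0], [0.0, 0.001, -1.0]]
ft_force: [-0.2, 0.2, -2.6]
grip_width: 0.0331
```

Run:
```python
from fit import *
s=env.observe();print(s['time_s'],s['position'],s['ft_force'],s['wrist_torque'],s['grip_width'])
for cam,c in(("top",(245,230)),("scene",(405,250))):
    im=env.get_image(cam).copy(); p=proj(cam,s['position'])[0]; print(cam,p)
    crop(cam,im,c,80,60,10,f"pics/{cam}_g3.png")
```

```text
6.0 [0.60897167 0.24549144 0.0627923 ] [-0.15923782  0.20553795 -2.59334377] [0.00794618 0.01941284 0.03147041] 0.033120224328117315
top [238.19547863 225.41590209]
scene [411.18429222 256.15284517]
```

View pics/scene_g3.png

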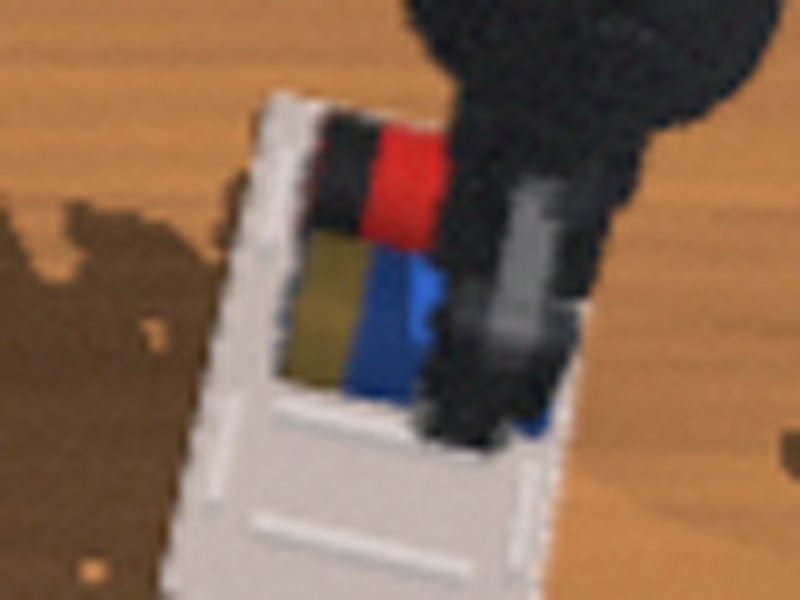

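View pics/top_g3.png

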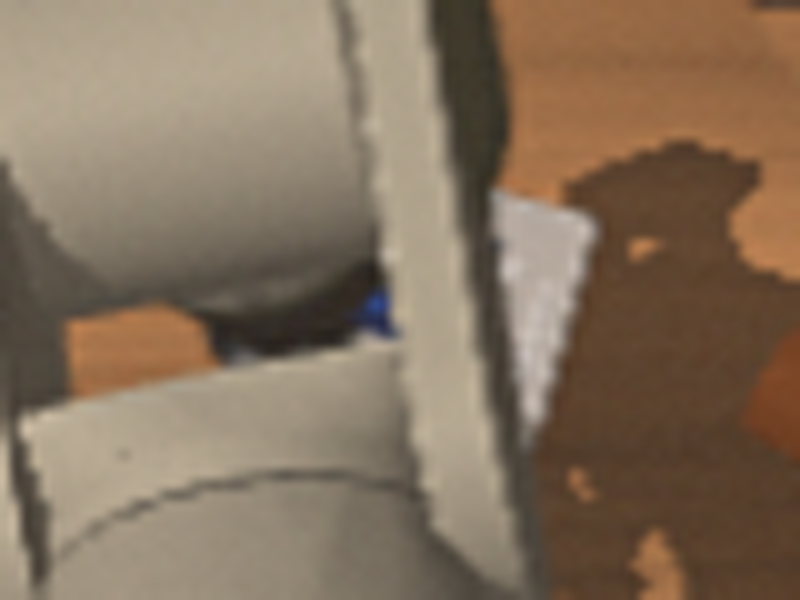

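```bash
cat >> fit.py <<'E'
def cellpts(P,R,d,h=.0075,tilt=0,lat=0,n=72):
    """circle outlines: shoulder(+), band/blue? , flat. d: dist of cell centre behind grip (toward button, -tool x), h axis above TCP at grip; tilt rad button up"""
    a=np.linspace(0,2*np.pi,n,endpoint=False); out={}
    ax=np.array([-np.cos(tilt),0,-np.sin(tilt)]) # to button in tool frame (z down)
    up=np.array([-np.sin(tilt),0,np.cos(tilt)]) 
    for k,s in(("plus",.02875+d),("minus",-.03075+d)):
        c=np.array([0,lat,-h])+ax*s
        q=c+.017*(np.cos(a)[:,None]*[0,1,0]+np.sin(a)[:,None]*up)
        out[k]=P+q@R.T
    return out
E
python3 - <<'E'
from fit import *
s=env.observe();P=s['position'];R=s['tool_rot']
im=env.get_image("scene").copy()
big=cv2.resize(im[220:280,365:445,::-1],None,fx=10,fy=10,interpolation=cv2.INTER_CUBIC)
for k,q in cellpts(P,R,.014).items():
    px=((proj("scene",q)-[365,220]+.5)*10).astype(int)
    cv2.polylines(big,[px.reshape(-1,1,2)],True,(0,255,0),1)
cv2.imwrite("pics/ov1.png",big)
E
```

```text
(no output)
```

View pics/ov1.png

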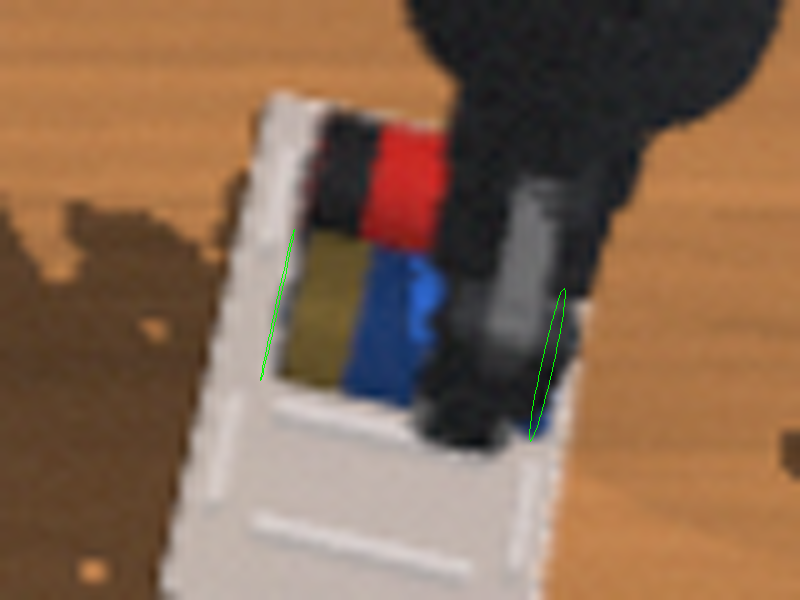

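>>> move_arm --pt "-5 0 -17 0" --pt "-25 0 -22 0" --pt "-55 0 -22 0" --pt "-90 0 -22 0" --pt "-125 0 -22 0" --pt "-155 0 -22 0" --pt "-180 0 -22 0" --pt "-196 0 -22 0" --pt "-196 0 -22 0" --pt "-196 0 -22 0"

```text
time_s: 7.15
position: [0.5592, 0.0563, 0.0841]
tool_rot: [[0.254, 0.967, -0.0], [0.967, -0.254, 0.0], [0.0, -0.0, -1.0]]
ft_force: [1.0, 0.0, -0.8]
grip_width: 0.033
```

```bash
cat > look.py <<'E'
from fit import *
import sys
def ov(name,cam="scene",d=.014,h=.0075,tilt=0,sh=(2.2,0),win=None,sc=10):
    s=env.observe();P=s['position'];R=s['tool_rot']
    print(round(s['time_s'],2),P.round(4),s['ft_force'].round(1),s['wrist_torque'].round(3),s['grip_width'].round(4))
    im=env.get_image(cam).copy(); c=proj(cam,P)[0] if win is None else win
    x,y=int(c[0]-40),int(c[1]-30)
    big=cv2.resize(im[y:y+60,x:x+80,::-1],None,fx=sc,fy=sc,interpolation=cv2.INTER_CUBIC)
    cv2.imwrite(f"pics/{name}_raw.png",big)
    for k,q in cellpts(P,R,d,h,tilt).items():
        px=((proj(cam,q)+list(sh)-[x,y]+.5)*sc).astype(int)
        cv2.polylines(big,[px.reshape(-1,1,2)],True,(0,255,0),1)
    cv2.imwrite(f"pics/{name}.png",big)
E
python3 -c "
from look import *
ov('e1')"
```

```text
Traceback (most recent call last):
  File "look.py", line 5, in ov
    print(round(s['time_s'],2),P.round(4),s['ft_force'].round(1),s['wrist_torque'].round(3),s['grip_width'].round(4))
                                                                                            ^^^^^^^^^^^^^^^^^^^^^
AttributeError: 'float' object has no attribute 'round'
```

```bash
sed -i "s/s\['grip_width'\].round(4)/round(s['grip_width'],4)/" look.py
python3 -c "
from look import *
ov('e1')"
```

```text
7.15 [0.5592 0.0563 0.0841] [ 1.   0.  -0.8] [ 0.007 -0.029 -0.032] 0.033
```

View pics/e1.png

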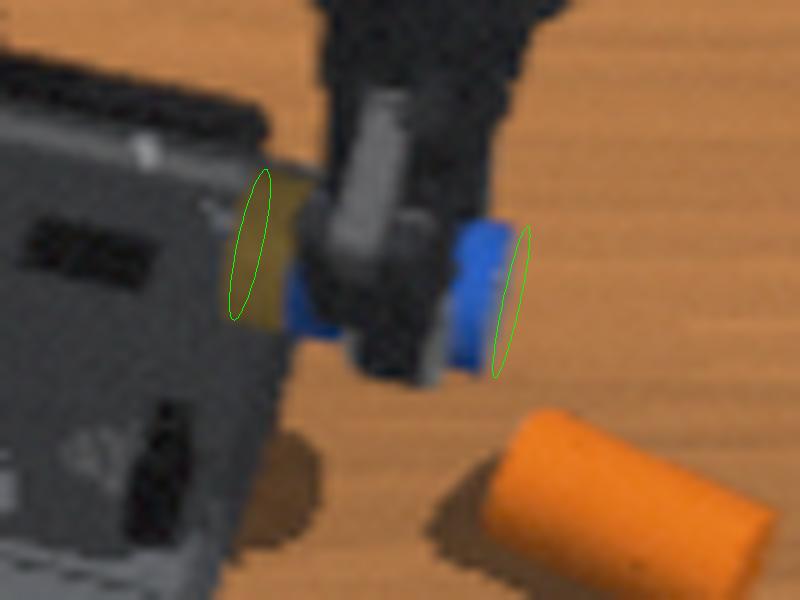

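>>> move_arm --pt "0 0 8 0" --pt "0 0 14 0" --pt "0 0 18 0" --pt "0 0 20 0" --pt "0 0 20 0" --grip 0.75 --grip_force 20

```text
time_s: 7.7
position: [0.559, 0.056, 0.0639]
tool_rot: [[0.254, 0.967, -0.001], [0.967, -0.254, 0.0], [-0.0, -0.001, -1.0]]
ft_force: [1.1, -0.2, -1.0]
grip_width: 0.0332
```

>>> move_arm --pt "0 0 1 0" --pt "0 0 2 0" --pt "0 0 3 0" --pt "0 0 4 0"

```text
time_s: 8.1
position: [0.5593, 0.0561, 0.0606]
tool_rot: [[0.254, 0.967, 0.001], [0.967, -0.254, 0.0], [0.0, 0.001, -1.0]]
ft_force: [0.1, 3.3, 4.2]
grip_width: 0.0331
```

>>> move_arm --pt "0 0 1 0" --pt "0 0 2 0" --pt "0 0 3 0" --pt "0 0 4 0"

```text
time_s: 8.5
position: [0.5597, 0.0567, 0.0573]
tool_rot: [[0.254, 0.967, 0.002], [0.967, -0.254, 0.001], [0.002, 0.002, -1.0]]
ft_force: [0.3, 5.8, 7.4]
grip_width: 0.0329
```

>>> move_arm --pt "0 0 1 0" --pt "0 0 2 0" --pt "0 0 3 0" --pt "0 0 4 0"

```text
time_s: 8.9
position: [0.5599, 0.0569, 0.0534]
tool_rot: [[0.254, 0.967, 0.003], [0.967, -0.254, 0.002], [0.002, 0.002, -1.0]]
ft_force: [-0.4, 6.4, 7.2]
grip_width: 0.0331
```

```bash
python3 -c "
from look import *
ov('e2',tilt=.2,sh=(1.2,-.5))"
```

```text
8.9 [0.5599 0.0569 0.0534] [-0.4  6.4  7.2] [ 0.966  0.091 -0.108] 0.0331
```

View pics/e2.png

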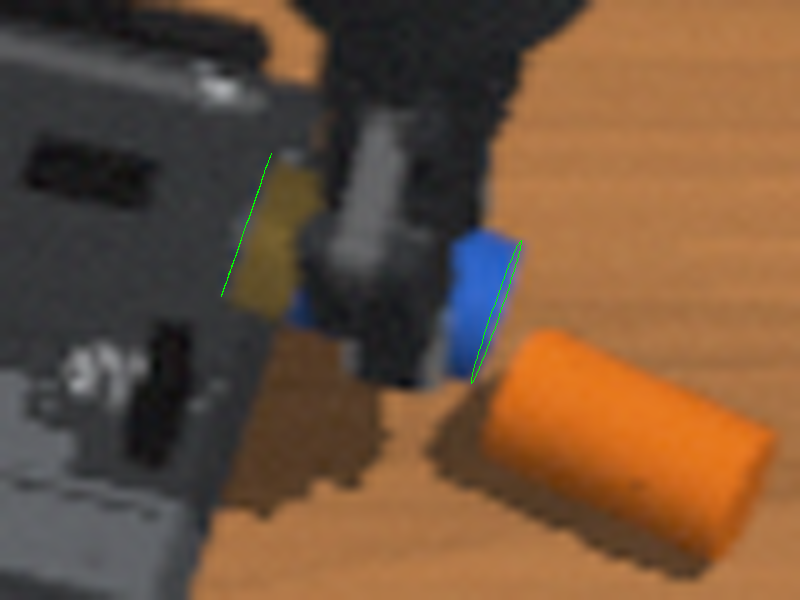

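>>> move_arm --pt "1 0 -6 0" --pt "3 0 -15 0" --pt "5 0 -27 0" --pt "5 0 -27 0" --pt "5 0 -27 0" --grip 0.75 --grip_force 40

```text
time_s: 9.45
position: [0.5604, 0.0607, 0.0796]
tool_rot: [[0.254, 0.967, 0.001], [0.967, -0.254, -0.0], [0.0, 0.001, -1.0]]
ft_force: [0.6, -0.4, -0.8]
grip_width: 0.0324
```

```bash
python3 -c "
from look import *
ov('e3',tilt=.2,sh=(1.2,-.5))
ov('e3b',tilt=.13,sh=(1.2,-.5))
a=cv2.imread('pics/e3.png')[100:450,150:600];b=cv2.imread('pics/e3b.png')[100:450,150:600]
cv2.imwrite('pics/e3c.png',cv2.hconcat([a,b])[:, :800])
import numpy as np
cv2.imwrite('pics/e3c.png',cv2.resize(cv2.hconcat([a,b]),(800,311)))
"
```

```text
9.45 [0.5604 0.0607 0.0796] [ 0.6 -0.4 -0.8] [ 0.02  -0.044 -0.005] 0.0324
9.5 [0.5602 0.0607 0.0793] [ 0.8  0.5 -0.8] [ 0.036 -0.005 -0.006] 0.0326
```

View pics/e3c.png

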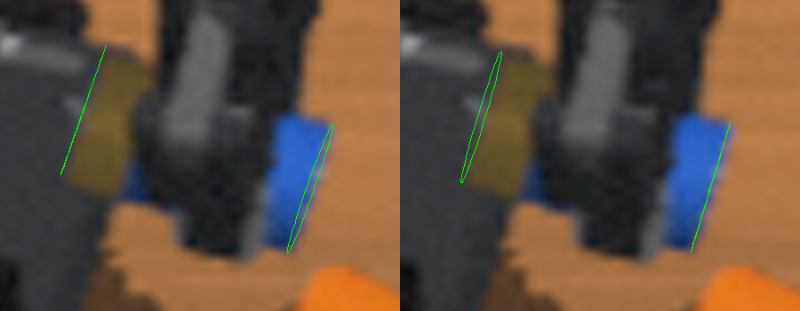

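View pics/e3_raw.png

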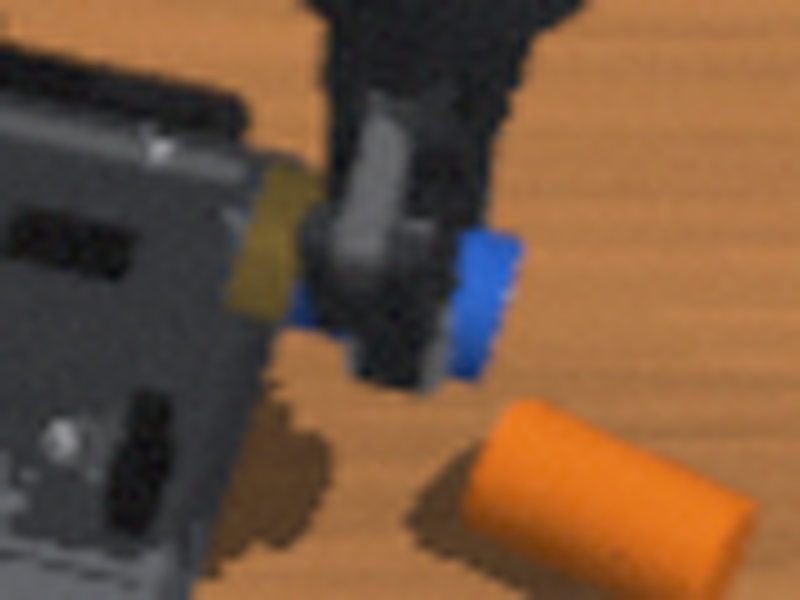

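>>> move_arm --pt "-7 0 6 0" --pt "-14 0 12 0" --pt "-14 0 18 0" --pt "-14 0 20 0" --pt "-14 0 22 0" --pt "-14 0 24 0" --pt "-14 0 26 0" --pt "-14 0 27 0" --grip 0.75 --grip_force 20

```text
time_s: 10.35
position: [0.5572, 0.0479, 0.0537]
tool_rot: [[0.254, 0.967, 0.002], [0.967, -0.254, 0.001], [0.001, 0.002, -1.0]]
ft_force: [-3.8, 4.4, 13.5]
grip_width: 0.0327
```

>>> move_arm --pt "0 0 1 0" --pt "0 0 1.5 0" --pt "0 0 1.5 0"

```text
time_s: 10.65
position: [0.5575, 0.0483, 0.0526]
tool_rot: [[0.254, 0.967, 0.003], [0.967, -0.254, 0.001], [0.002, 0.003, -1.0]]
ft_force: [-1.8, 6.3, 13.1]
grip_width: 0.0325
```

>>> move_arm --pt "1 0 -6 0" --pt "3 0 -15 0" --pt "5 0 -27 0" --pt "5 0 -27 0" --pt "5 0 -27 0" --grip 0.75 --grip_force 40

```text
time_s: 11.15
position: [0.5582, 0.052, 0.0781]
tool_rot: [[0.254, 0.967, 0.001], [0.967, -0.254, -0.0], [0.0, 0.001, -1.0]]
ft_force: [-0.6, 0.2, -2.7]
grip_width: 0.0327
```

```bash
python3 -c "
from look import *
ov('e4',tilt=.25,sh=(1.2,-.5))
"
```

```text
11.15 [0.5582 0.052  0.0781] [-0.6  0.2 -2.7] [-0.076  0.019  0.077] 0.0327
```

View pics/e4.png

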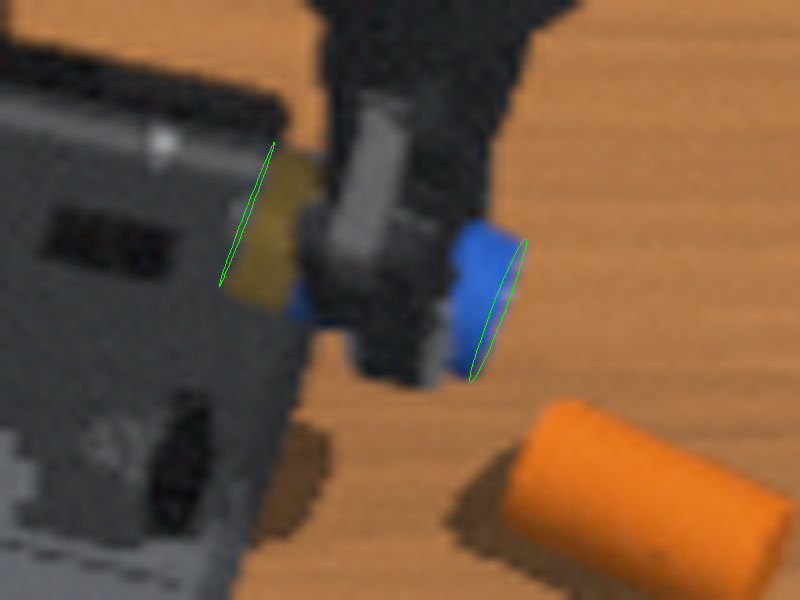

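```bash
cat > sil.py <<'E'
from look import *
def edges(name,tilt,d=.014,h=.0075,sh=(0,0)):
    s=env.observe();P=s['position'];R=s['tool_rot'];im=env.get_image("scene").astype(float)
    c=cellpts(P,R,d,h,tilt); q=np.vstack([proj("scene",c['plus']),proj("scene",c['minus'])])
    hull=cv2.convexHull(((q+.5)*16).astype(np.float32))
    M=np.zeros((480*16,640*16),np.uint8); cv2.fillPoly(M,[hull.astype(np.int32)],1)
    m=proj("scene",P+R@[.012,0,-h]).ravel()
    u0=int(m[0]); 
    blueness=(im[...,2]-im[...,0])  # blue-red
    for u in range(u0,u0+14):
        col=blueness[:,u]; seg=np.arange(int(m[1])-22,int(m[1])+18); v=col[seg]
        ok=v>30
        if ok.sum()<4: continue
        hi=np.median(v[ok]); 
        i0=seg[np.argmax(ok)]; i1=seg[len(ok)-1-np.argmax(ok[::-1])]
        def cross(a,b,lo):  # subpixel of half level between rows
            t=(hi/2+lo/2-col[a])/(col[b]-col[a]+1e-9); return a+t*(b-a)
        mm=M[:,int((u+.5)*16)]; rr=np.nonzero(mm)[0]
        lo=col[i0-2]; lo2=col[i1+2]
        f0=np.clip((col[i0-1:i0+1]-lo)/(hi-lo),0,1).sum(); f1=np.clip((col[i1:i1+2]-lo2)/(hi-lo2),0,1).sum()
        print(u,'obs',round(i0+1-f0,2),round(i1+f1,2),'pred',rr[0]/16 if len(rr) else None,rr[-1]/16 if len(rr) else None)
E
python3 -c "
from sil import *
edges('x',.2)"
```

```text
328 obs 224.61 239.74 pred 224.5 239.9375
329 obs 224.47 238.96 pred 224.8125 237.625
330 obs 224.48 236.97 pred 225.1875 234.875
331 obs 224.93 234.57 pred 225.5625 232.0625
332 obs 225.26 232.77 pred 225.875 229.125
```

```bash
cat > rad.py <<'E'
from fit import *
def edgefit(cam,im,p0,sgn=None):
    g=cv2.cvtColor(im,cv2.COLOR_BGR2GRAY).astype(np.float32)
    B=np.array
    E=[(B([136,-75,52])/1e3,B([-136,-75,52])/1e3),(B([136,75,52])/1e3,B([136,-75,52])/1e3),(B([-136,-75,52])/1e3,B([-136,75,52])/1e3)]
    obs=[]
    for k,(a,b) in enumerate(E):
        pts=[]
        for t in np.linspace(.08,.92,40):
            q=a+(b-a)*t
            uv=proj(cam,T(p0,q))[0]; uv2=proj(cam,T(p0,q+(b-a)*.01))[0]
            tn=(uv2-uv)/np.linalg.norm(uv2-uv); n=np.array([-tn[1],tn[0]])
            o=np.arange(-3.5,3.51,.1)
            S=cv2.remap(g,(uv[0]+o*n[0]).astype(np.float32)[None],(uv[1]+o*n[1]).astype(np.float32)[None],cv2.INTER_LINEAR)[0]
            S=cv2.GaussianBlur(S[None],(0,0),4)[0]; d=np.abs(np.gradient(S)); i=np.argmax(d[4:-4])+4
            if d[i]>.5: obs.append((k,t,n,o[i],uv))
    def f(p):
        r=[]
        for k,t,n,o,uv in obs:
            q=E[k][0]+(E[k][1]-E[k][0])*t
            r.append((proj(cam,T(p,q))[0]-uv-o*n)@n)
        return np.array(r)
    r=least_squares(f,p0,loss='soft_l1',f_scale=.2)
    for k in range(3):
        w=[i for i,x in enumerate(obs) if x[0]==k]; print(cam,'edge',k,len(w),'med res',np.round(np.median(f(r.x)[w]),2),'mad',np.round(np.median(np.abs(f(r.x)[w])),2))
    return r.x
E
python3 - <<'E'
from rad import *
for cam,p in(("scene",[.5323,-.1118,1.3222]),("top",[.5281,-.1176,1.3145])):
    im=cv2.imread(f"pics/{cam}0.png"); x=edgefit(cam,im,p); print(x.round(4),np.degrees(x[2]).round(2))
    b=T(x,np.array([[50,-25,44]])/1e3); print("bay(50)",b.round(4))
    # draw
    C=np.array([[136,-75,52],[-136,-75,52],[-136,75,52],[136,75,52]])/1000.
    q=proj(cam,T(x,C)); c=q.mean(0); o=(c-[80,50]).astype(int)
    big=cv2.resize(im[o[1]:o[1]+100,o[0]:o[0]+160],None,fx=5,fy=5,interpolation=cv2.INTER_CUBIC)
    cv2.polylines(big,[((q-o+.5)*5).astype(int).reshape(-1,1,2)],True,(0,255,0),1)
    for yy in(-25-22.5,-25+22.5,-25-15.5,-25+15.5):
        l=proj(cam,T(x,np.array([[-136,yy,52],[136,yy,52]])/1e3)); cv2.polylines(big,[((l-o+.5)*5).astype(int).reshape(-1,1,2)],False,(0,255,255),1)
    cv2.imwrite(f"pics/fit_{cam}.png",big)
E
```

```text
Traceback (most recent call last):
  File "rad.py", line 23, in edgefit
    r=least_squares(f,p0,loss='soft_l1',f_scale=.2)
  File "rad.py", line 21, in f
    r.append((proj(cam,T(p,q))[0]-uv-o*n)@n)
              ~~~~^^^^^^^^^^^^
  File "h.py", line 6, in proj
    c=env.get_calibration(n); E=c['extrinsics']; P=np.atleast_2d(P)
ValueError: time passes only in moves, steps and waits
```

Too many calibration calls; cache them.

```bash
python3 - <<'E'
s=open('h.py').read()
s=s.replace("def K(c)","import functools\n@functools.lru_cache\ndef cal(n): return env.get_calibration(n)\ndef K(c)").replace("c=env.get_calibration(n)","c=cal(n)")
open('h.py','w').write(s)
E
cat > rf.py <<'E'
from rad import *
for cam,p in(("scene",[.5323,-.1118,1.3222]),("top",[.5281,-.1176,1.3145])):
    im=cv2.imread(f"pics/{cam}0.png"); x=edgefit(cam,im,p); print(x.round(4),np.degrees(x[2]).round(2))
    b=T(x,np.array([[50,-25,44]])/1e3); print("bay(50)",b.round(4))
    C=np.array([[136,-75,52],[-136,-75,52],[-136,75,52],[136,75,52]])/1000.
    q=proj(cam,T(x,C)); c=q.mean(0); o=(c-[80,50]).astype(int)
    big=cv2.resize(im[o[1]:o[1]+100,o[0]:o[0]+160],None,fx=5,fy=5,interpolation=cv2.INTER_CUBIC)
    cv2.polylines(big,[((q-o+.5)*5).astype(int).reshape(-1,1,2)],True,(0,255,0),1)
    for yy in(-25-22.5,-25+22.5,-25-15.5,-25+15.5):
        l=proj(cam,T(x,np.array([[-136,yy,52],[136,yy,52]])/1e3)); cv2.polylines(big,[((l-o+.5)*5).astype(int).reshape(-1,1,2)],False,(0,255,255),1)
    cv2.imwrite(f"pics/fit_{cam}.png",big)
E
python3 rf.py
```

```text
scene edge 0 40 med res -0.02 mad 0.13
scene edge 1 40 med res 0.27 mad 0.35
scene edge 2 37 med res 2.4 mad 2.4
[ 0.5326 -0.1067  1.3146] 75.32
bay(50) [[ 0.5694 -0.0646  0.044 ]]
top edge 0 40 med res -0.01 mad 0.19
top edge 1 37 med res 0.13 mad 0.23
top edge 2 40 med res 0.05 mad 0.26
[ 0.5303 -0.1165  1.3071] 74.89
bay(50) [[ 0.5675 -0.0747  0.044 ]]
```

View pics/fit_scene.png

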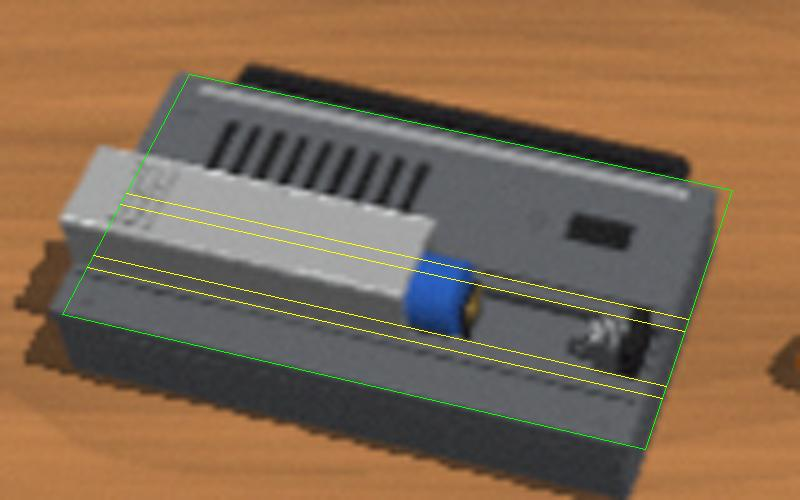

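View pics/fit_top.png

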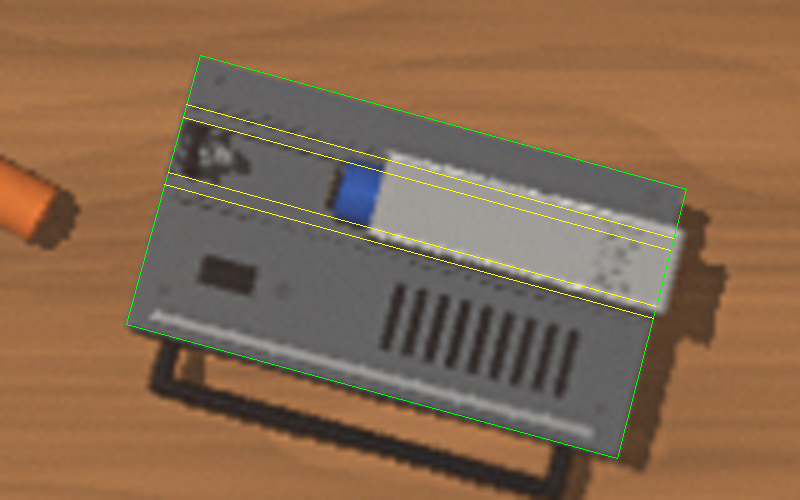

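```bash
sed -i "s/if d\[i\]>.5: obs/if d[i]>.5 and not (cam=='scene' and k==2): obs/; s/for k in range(3):/for k in range(2):/" rad.py; python3 rf.py
```

```text
scene edge 0 40 med res -0.0 mad 0.13
scene edge 1 40 med res 0.01 mad 0.14
[ 0.5327 -0.1061  1.3136] 75.26
bay(50) [[ 0.5696 -0.0641  0.044 ]]
top edge 0 40 med res -0.01 mad 0.19
top edge 1 37 med res 0.13 mad 0.23
[ 0.5303 -0.1165  1.3071] 74.89
bay(50) [[ 0.5675 -0.0747  0.044 ]]
```

View pics/fit_scene.png

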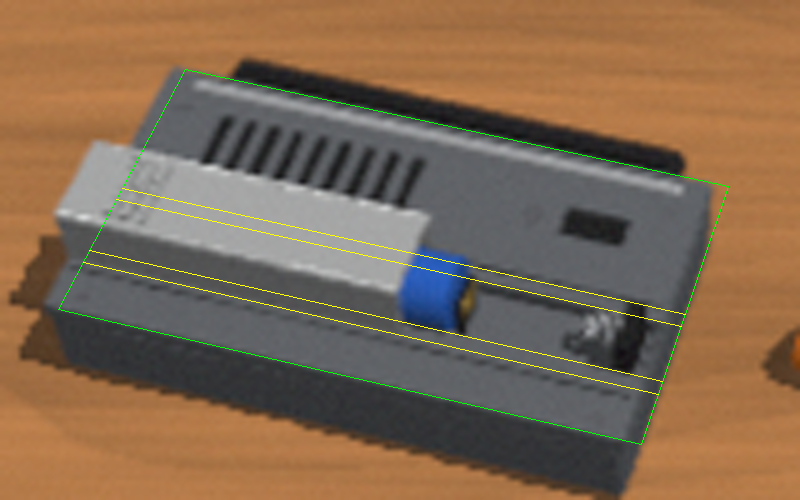

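>>> move_arm --pt "0 5 -10 0" --pt "-5 20 -17 0" --pt "-20 36 -17 0" --pt "-40 41 -17 0" --pt "-60 41 -17 0" --pt "-80 41 -17 0" --pt "-91 41 -17 0" --pt "-91 41 -17 0" --pt "-91 41 -17 0"

```text
time_s: 12.15
position: [0.5746, -0.046, 0.0947]
tool_rot: [[0.254, 0.967, -0.0], [0.967, -0.254, 0.0], [0.0, -0.0, -1.0]]
ft_force: [-0.8, 0.7, -1.3]
grip_width: 0.0325
```

```bash
python3 -c "
from look import *
ov('b1',tilt=.2,sh=(1.2,-.3))
s=env.observe()['position'];print('s',s[0]*.255+s[1]*.967,'lat',s[0]*.967-s[1]*.255)
"
```

```text
12.15 [ 0.5746 -0.046   0.0947] [-0.8  0.7 -1.3] [ 0.023  0.059 -0.011] 0.0325
s 0.1023532619559546 lat 0.5673444229644387
```

View pics/b1.png

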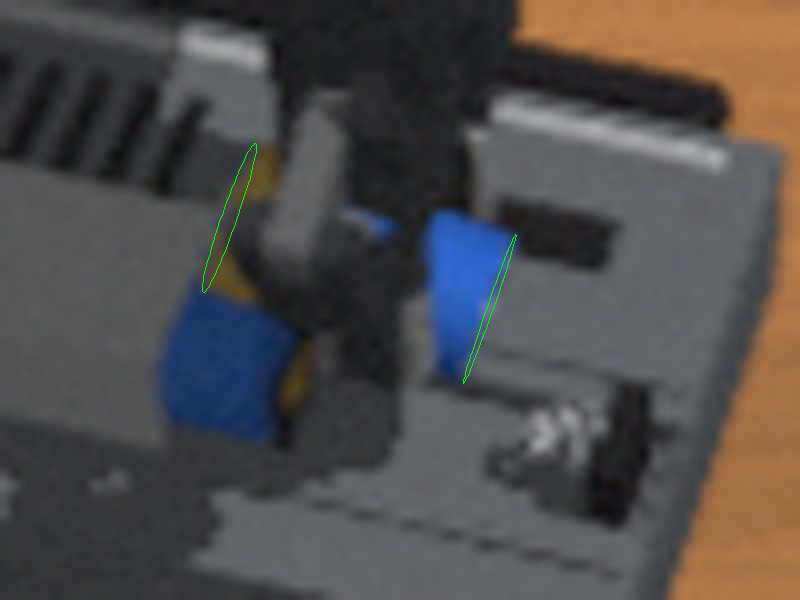

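```bash
python3 -c "
from look import *
P=env.observe()['position'];c=proj('scene',P)[0];o=np.array([int(c[0]-40),int(c[1]-30)])
for n,p,z in(('contact plate',(297,385),.061),('contact foot/black bottom',(285,440),.045),('disc tip left',(500,460),.058),('spring',(545,440),.061),('wall top centre',(640,425),.062),('wall bottom front corner',(598,520),.052),('wall top near', (645,390),.068)):
    w=atz('scene',np.array(p)/10-.5+o-[1.2,-.3],z)[0]; print(n,w.round(4),'s',round(w[0]*.255+w[1]*.967,4),'lat',round(w[0]*.967-w[1]*.255,4))
"
```

```text
contact plate [ 0.5718 -0.0746  0.061 ] s 0.0737 lat 0.5719
contact foot/black bottom [ 0.5754 -0.0781  0.045 ] s 0.0712 lat 0.5763
disc tip left [ 0.5896 -0.0288  0.058 ] s 0.1225 lat 0.5774
spring [ 0.5861 -0.0188  0.061 ] s 0.1312 lat 0.5716
wall top centre [0.5825 0.0021 0.062 ] s 0.1506 lat 0.5627
wall bottom front corner [ 0.6013 -0.0069  0.052 ] s 0.1467 lat 0.5832
wall top near [0.5772 0.0032 0.068 ] s 0.1502 lat 0.5574
```

>>> move_arm --pt "0 1.5 8 0" --pt "0 1.5 16 0" --pt "0 1.5 22 0" --pt "0 1.5 25 0" --pt "0 1.5 27 0" --pt "0 1.5 28 0" --pt "0 1.5 28 0"

```text
time_s: 12.9
position: [0.5761, -0.0468, 0.0669]
tool_rot: [[0.254, 0.967, 0.0], [0.967, -0.254, -0.0], [0.0, 0.0, -1.0]]
ft_force: [0.4, 0.1, -1.8]
grip_width: 0.0328
```

```bash
python3 -c "
from look import *
ov('b2',tilt=.2,sh=(1.2,-.3))
s=env.observe()['position'];print('s',s[0]*.255+s[1]*.967,'lat',s[0]*.967-s[1]*.255)
"
```

```text
12.9 [ 0.5761 -0.0468  0.0669] [ 0.4  0.1 -1.8] [ 0.026  0.031 -0.003] 0.0328
s 0.10162188299615939 lat 0.5690488394170377
```

View pics/b2.png

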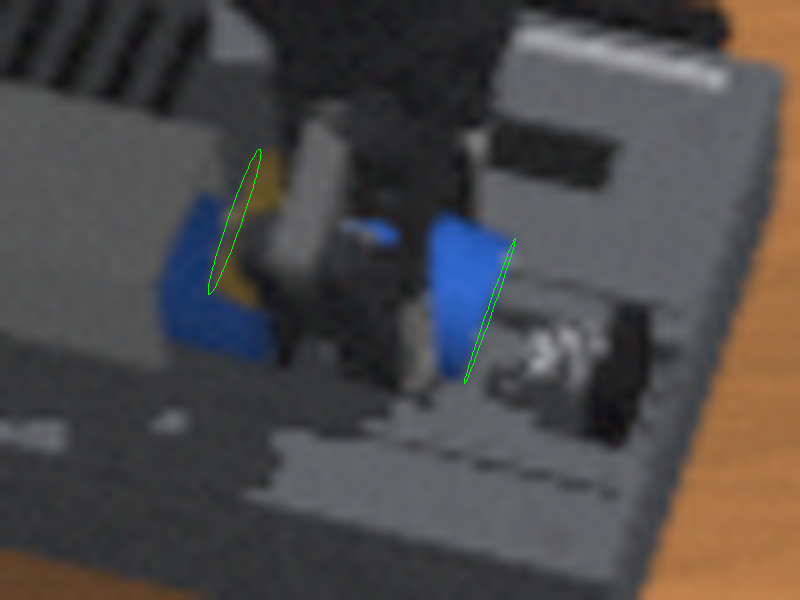

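>>> move_arm --pt "3 0 0.5 0" --pt "6 0 1 0" --pt "8 0 1.5 0" --pt "9 0 1.5 0" --pt "10 0 1.5 0" --pt "10 0 1.5 0"

```text
time_s: 13.55
position: [0.5786, -0.037, 0.0653]
tool_rot: [[0.254, 0.967, 0.0], [0.967, -0.254, -0.0], [-0.0, 0.0, -1.0]]
ft_force: [-0.2, 0.2, -2.1]
grip_width: 0.0328
```

>>> move_arm --pt "1 0 0 0" --pt "2 0 0 0" --pt "2 0 0 0"

```text
time_s: 13.85
position: [0.5791, -0.0353, 0.0653]
tool_rot: [[0.254, 0.967, -0.0], [0.967, -0.254, -0.0], [-0.0, -0.0, -1.0]]
ft_force: [0.1, -1.2, -1.3]
grip_width: 0.0325
```

>>> move_arm --pt "1 0 0 0" --pt "2 0 0 0" --pt "2 0 0 0"

```text
time_s: 14.15
position: [0.5796, -0.0334, 0.0653]
tool_rot: [[0.254, 0.967, -0.0], [0.967, -0.254, -0.0], [-0.0, 0.0, -1.0]]
ft_force: [-0.5, -2.8, -1.9]
grip_width: 0.0327
```

>>> move_arm --pt "1 0 0 0" --pt "2 0 0 0" --pt "3 0 0 0" --pt "3 0 0 0" --pt "3 0 0 0"

```text
time_s: 14.65
position: [0.5803, -0.0306, 0.0653]
tool_rot: [[0.254, 0.967, -0.0], [0.967, -0.254, -0.001], [-0.001, -0.0, -1.0]]
ft_force: [-0.7, -5.5, -1.4]
grip_width: 0.033
```

```bash
python3 -c "
from look import *
ov('b3',tilt=.2,sh=(1.2,-.3))
s=env.observe()['position'];print('s',s[0]*.255+s[1]*.967,'lat',s[0]*.967-s[1]*.255)
"
```

```text
14.65 [ 0.5803 -0.0306  0.0653] [-0.7 -5.5 -1.4] [-0.868  0.269 -0.043] 0.033
s 0.11837217767134019 lat 0.5689593742132324
```

View pics/b3.png

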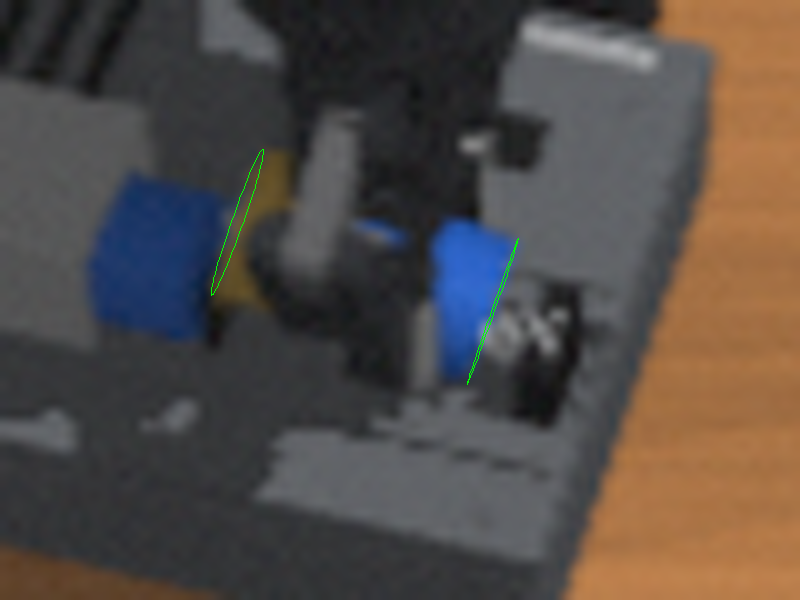

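>>> move_arm --pt "0 0 1 0" --pt "0 0 2 0" --pt "0 0 3 0" --pt "0 0 3 0"

```text
time_s: 15.1
position: [0.5808, -0.0308, 0.063]
tool_rot: [[0.254, 0.967, 0.001], [0.967, -0.254, -0.001], [-0.001, 0.002, -1.0]]
ft_force: [-2.4, -6.2, 2.6]
grip_width: 0.0323
```

>>> move_arm --pt "0 0 1 0" --pt "0 0 2 0" --pt "0 0 3 0" --pt "0 0 3 0"

```text
time_s: 15.5
position: [0.5809, -0.0309, 0.06]
tool_rot: [[0.254, 0.967, 0.002], [0.967, -0.254, -0.001], [-0.001, 0.002, -1.0]]
ft_force: [-2.4, -6.0, 2.7]
grip_width: 0.0326
```

```bash
python3 -c "
from look import *
ov('b4',tilt=.2,sh=(1.2,-.3))
s=env.observe();print(s['wrist_torque']);s=s['position'];print('s',s[0]*.255+s[1]*.967,'lat',s[0]*.967-s[1]*.255)
"
```

```text
15.5 [ 0.5809 -0.0309  0.06  ] [-2.4 -6.   2.7] [-0.941  0.243  0.002] 0.0326
[-0.9125854   0.21453905  0.02978898]
s 0.11823710287962949 lat 0.5696558688197889
```

View pics/b4.png

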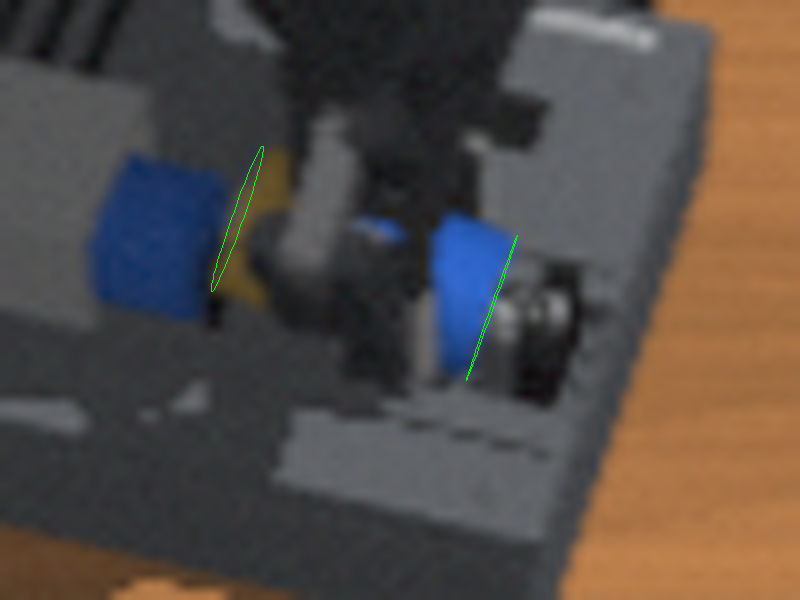

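>>> move_arm --pt "0.8 0 0 0" --pt "0.8 0 1 0" --pt "0.8 0 2 0" --pt "0.8 0 2 0"

```text
time_s: 15.95
position: [0.5812, -0.0303, 0.0581]
tool_rot: [[0.254, 0.967, 0.002], [0.967, -0.254, -0.002], [-0.001, 0.002, -1.0]]
ft_force: [-1.7, -7.3, 3.4]
grip_width: 0.0324
```

>>> move_arm --pt "0 0 0.5 0" --pt "0 0 1 0" --pt "0 0 1.5 0" --pt "0 0 1.5 0"

```text
time_s: 16.35
position: [0.5813, -0.0304, 0.0568]
tool_rot: [[0.254, 0.967, 0.002], [0.967, -0.254, -0.002], [-0.001, 0.003, -1.0]]
ft_force: [-1.6, -7.2, 3.9]
grip_width: 0.0326
```

>>> move_arm --pt "0 0 0.5 0" --pt "0 0 1 0" --pt "0 0 1.5 0" --pt "0 0 1.5 0"

```text
time_s: 16.75
position: [0.5813, -0.0304, 0.0554]
tool_rot: [[0.254, 0.967, 0.002], [0.967, -0.254, -0.002], [-0.001, 0.003, -1.0]]
ft_force: [-2.0, -7.2, 5.2]
grip_width: 0.0324
```

```bash
python3 -c "
from look import *
ov('b5',tilt=.2,sh=(1.2,-.3))
s=env.observe();print(s['wrist_torque']);s=s['position'];print('s',s[0]*.255+s[1]*.967,'lat',s[0]*.967-s[1]*.255)
"
```

```text
16.75 [ 0.5813 -0.0304  0.0554] [-2.  -7.2  5.2] [-1.107  0.327 -0.003] 0.0324
[-1.08315556  0.27313044 -0.01156196]
s 0.11881896130105263 lat 0.5698641889891923
```

View pics/b5.png

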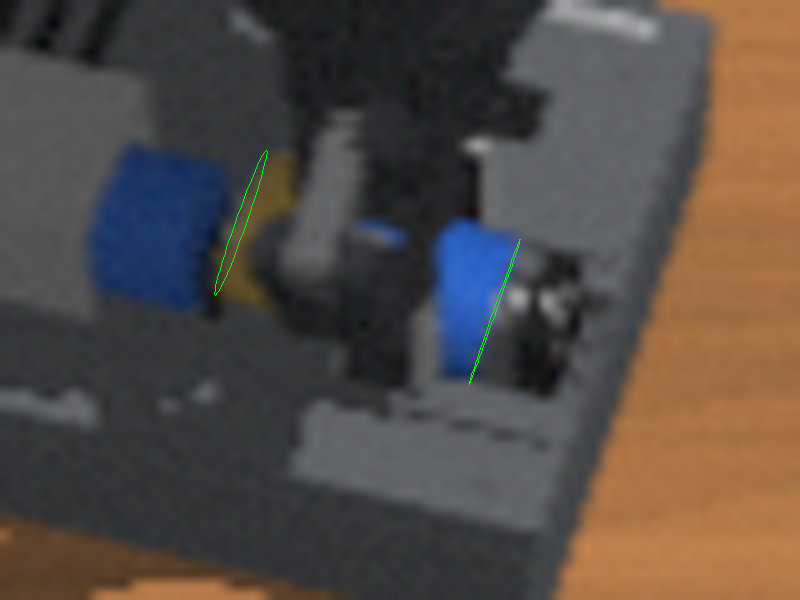

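>>> move_arm --pt "0 0 0 0" --pt "0 0 0 0" --pt "0 0 0 0" --pt "0 0 0 0" --grip 0.5 --grip_force 20

```text
time_s: 17.2
position: [0.5806, -0.0292, 0.0542]
tool_rot: [[0.254, 0.967, -0.0], [0.967, -0.254, 0.0], [0.0, -0.0, -1.0]]
ft_force: [-0.6, -0.2, -0.4]
grip_width: 0.0426
```

```bash
python3 -c "
from look import *
ov('b6',tilt=.0,d=.0165,sh=(1.2,-.3))
"
```

```text
17.2 [ 0.5806 -0.0292  0.0542] [-0.6 -0.2 -0.4] [-0.06   0.063 -0.056] 0.0426
```

View pics/b6.png

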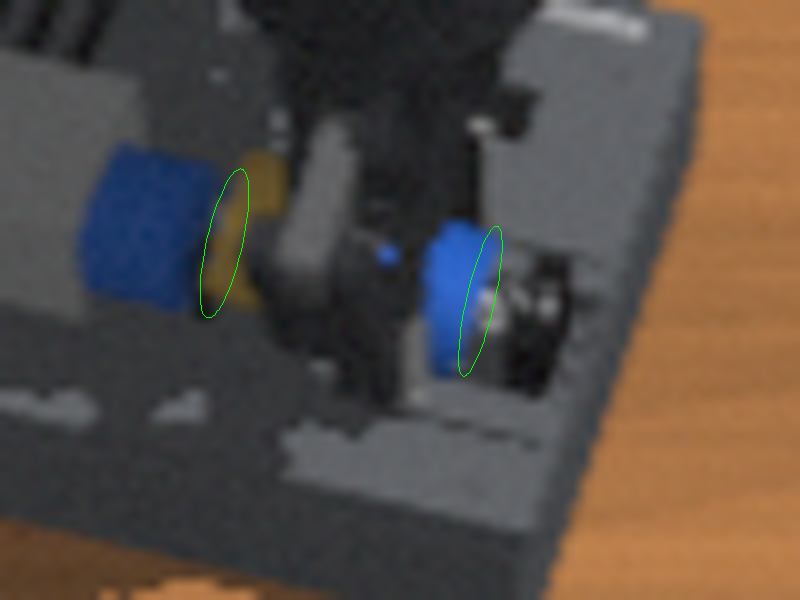

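>>> move_arm --pt "0 0 -15 0" --pt "0 0 -40 0" --pt "0 0 -56 0" --pt "-10 0 -60 0" --pt "-34 0 -60 0" --pt "-34 0 -60 0" --pt "-34 0 -60 0"

```text
time_s: 17.95
position: [0.5715, -0.0629, 0.1136]
tool_rot: [[0.255, 0.967, -0.001], [0.967, -0.255, 0.001], [0.0, -0.001, -1.0]]
ft_force: [0.2, 1.3, -0.6]
grip_width: 0.0433
```

>>> move_arm --pt "0 0 0 0" --pt "0 0 0 0" --pt "0 0 0 0" --pt "0 0 0 0" --pt "0 0 0 0" --grip 1.0 --grip_force 20

```text
time_s: 18.45
position: [0.5719, -0.0623, 0.1143]
tool_rot: [[0.254, 0.967, -0.0], [0.967, -0.254, -0.0], [-0.0, -0.0, -1.0]]
ft_force: [-0.6, -0.5, 0.2]
grip_width: -0.0005
```

```bash
python3 -c "
from look import *
s=env.observe()['position'];print('s',s[0]*.255+s[1]*.967,'lat',s[0]*.967-s[1]*.255)
ov('b7',tilt=.0,d=.0165,sh=(1.2,-.3),win=proj('scene',s-[0,0,.03])[0])
"
```

```text
s 0.08561438231690001 lat 0.5689460091535278
18.45 [ 0.5719 -0.0623  0.1143] [-0.6 -0.5  0.2] [ 0.027 -0.032 -0.021] -0.0005
```

View pics/b7_raw.png

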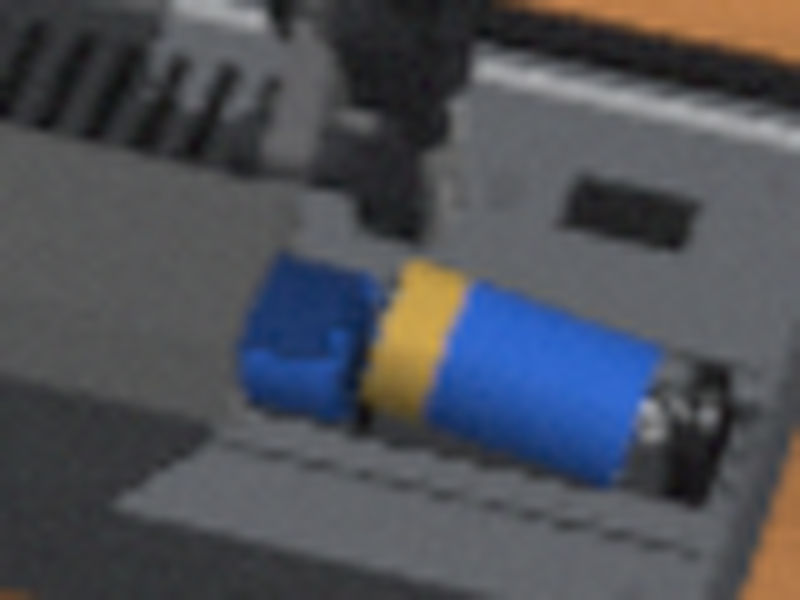

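>>> move_arm --pt "0 0 8 0" --pt "0 0 16 0" --pt "0 0 20 0" --pt "0 0 22 0" --pt "0 0 24 0" --pt "0 0 25 0" --pt "0 0 26 0"

```text
time_s: 19.2
position: [0.5722, -0.0627, 0.0887]
tool_rot: [[0.254, 0.967, 0.001], [0.967, -0.254, -0.001], [-0.0, 0.001, -1.0]]
ft_force: [-1.4, -0.7, 2.2]
grip_width: -0.0002
```

>>> move_arm --pt "0 0 1 0" --pt "0 0 2 0" --pt "0 0 3 0" --pt "0 0 4 0"

```text
time_s: 19.6
position: [0.572, -0.0627, 0.0845]
tool_rot: [[0.254, 0.967, 0.0], [0.967, -0.254, -0.001], [-0.001, 0.0, -1.0]]
ft_force: [-0.5, -3.1, 5.7]
grip_width: -0.0001
```

>>> move_arm --pt "0 0 1 0" --pt "0 0 2 0" --pt "0 0 3 0" --pt "0 0 3 0"

```text
time_s: 20.0
position: [0.572, -0.0625, 0.0814]
tool_rot: [[0.254, 0.967, 0.0], [0.967, -0.254, -0.0], [-0.0, 0.0, -1.0]]
ft_force: [-0.3, -1.3, 3.4]
grip_width: 0.0005
```

Button end is going down smoothly; continue to the expected top height of 78 mm.

>>> move_arm --pt "0 0 1 0" --pt "0 0 2 0" --pt "0 0 3 0" --pt "0 0 3 0"

```text
time_s: 20.4
position: [0.5717, -0.0629, 0.0786]
tool_rot: [[0.254, 0.967, -0.0], [0.967, -0.254, -0.001], [-0.001, -0.0, -1.0]]
ft_force: [-3.2, -4.1, 6.5]
grip_width: 0.0002
```

>>> move_arm --pt "0 0 0.5 0" --pt "0 0 1 0" --pt "0 0 1 0" --pt "0 0 1 0"

```text
time_s: 20.8
position: [0.5717, -0.0631, 0.0783]
tool_rot: [[0.254, 0.967, 0.0], [0.967, -0.254, -0.001], [-0.001, 0.0, -1.0]]
ft_force: [-5.3, -4.8, 12.5]
grip_width: 0.0
```

>>> move_arm --pt "0 0 -4 0" --pt "0 0 -20 0" --pt "0 0 -50 0" --pt "-20 -40 -70 0" --pt "-20 -80 -70 0" --pt "-20 -80 -70 0"

```text
time_s: 21.4
position: [0.4851, -0.0597, 0.1471]
tool_rot: [[0.254, 0.967, -0.004], [0.967, -0.254, 0.002], [0.001, -0.004, -1.0]]
ft_force: [0.2, -0.2, -0.5]
grip_width: 0.0
```

```bash
python3 -c "
from look import *
p=T([.531,-.1152,1.311],np.array([[80,-25,61]])/1e3)[0]
ov('c1',win=proj('scene',p)[0]); 
im=env.get_image('top');crop('top',im,(345,240),80,60,10,'pics/c1t.png')
r=env.tip_of('scene','fresh_cell_plus');print(r[:4])
"
```

```text
21.4 [ 0.4851 -0.0597  0.1471] [ 0.2 -0.2 -0.5] [-0.027  0.014 -0.022] 0.0
[{'point': [248.2, 334.3], 'conf': 0.91}, {'point': [316.9, 468.2], 'conf': 0.84}, {'point': [208.2, 405.6], 'conf': 0.73}, {'point': [241.3, 265.2], 'conf': 0.72}]
```

View pics/c1_raw.png

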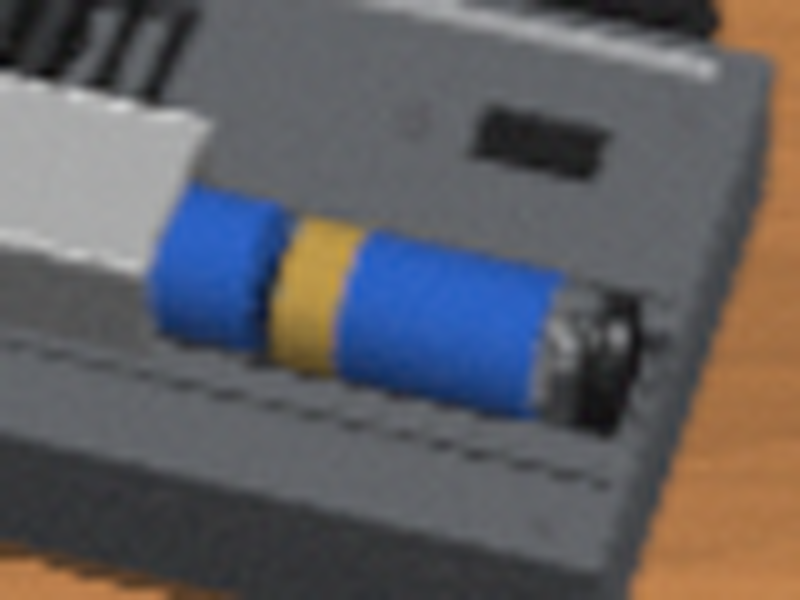

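View pics/c1t.png

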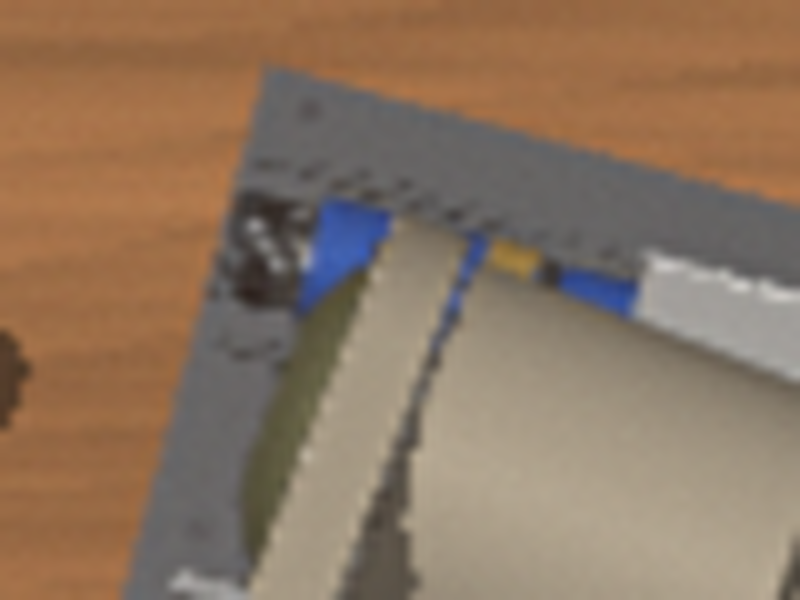

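```bash
python3 -c "
from look import *
s0=.0726;lat=.569;a=np.array([.255,.967]);n=np.array([.967,-.255])
R=np.array([[.255,.967,0],[.967,-.255,0],[0,0,-1]])
g=a*(s0+.04475)+n*lat; P=np.array([g[0],g[1],.0535])
w=proj('scene',P)[0]; x,y=int(w[0]-40),int(w[1]-30)
im=env.get_image('scene');big=cv2.resize(im[y:y+60,x:x+80,::-1],None,fx=10,fy=10,interpolation=cv2.INTER_CUBIC)
for k,q in cellpts(P,R,.014,.0075,0).items():
    px=((proj('scene',q)+[1.2,-.3]-[x,y]+.5)*10).astype(int); cv2.polylines(big,[px.reshape(-1,1,2)],True,(0,255,0),1)
cv2.imwrite('pics/c2.png',big)
"
```

```text
(no output)
```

View pics/c2.png

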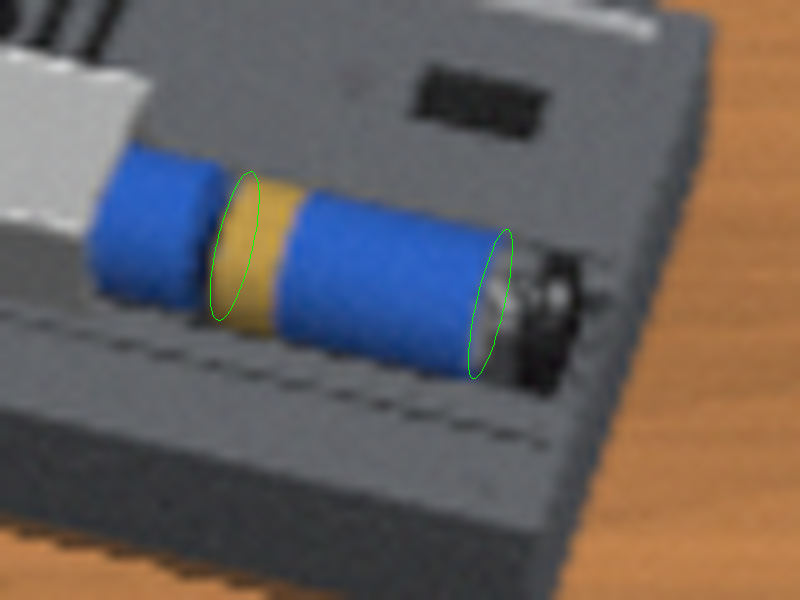

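>>> move_arm --pt "-30 12 0 0" --pt "-70 30 0 0" --pt "-110 50 0 0" --pt "-150 70 0 0" --pt "-190 85 0 0" --pt "-214 85 0 0" --pt "-214 85 0 0" --pt "-214 85 0 0"

```text
time_s: 22.4
position: [0.5176, -0.2901, 0.1466]
tool_rot: [[0.255, 0.967, -0.0], [0.967, -0.255, 0.001], [0.001, -0.001, -1.0]]
ft_force: [0.9, 1.0, 0.5]
grip_width: 0.0
```

```bash
python3 -c "
from look import *
s=env.observe()['position'];print('s',s[0]*.255+s[1]*.967,'lat',s[0]*.967-s[1]*.255)
ov('d1',win=proj('scene',s-[0,0,.05])[0])
"
```

```text
s -0.14855014125955668 lat 0.5745458293545002
22.4 [ 0.5176 -0.2901  0.1466] [0.9 1.  0.5] [ 0.051  0.018 -0.007] 0.0
```

View pics/d1_raw.png

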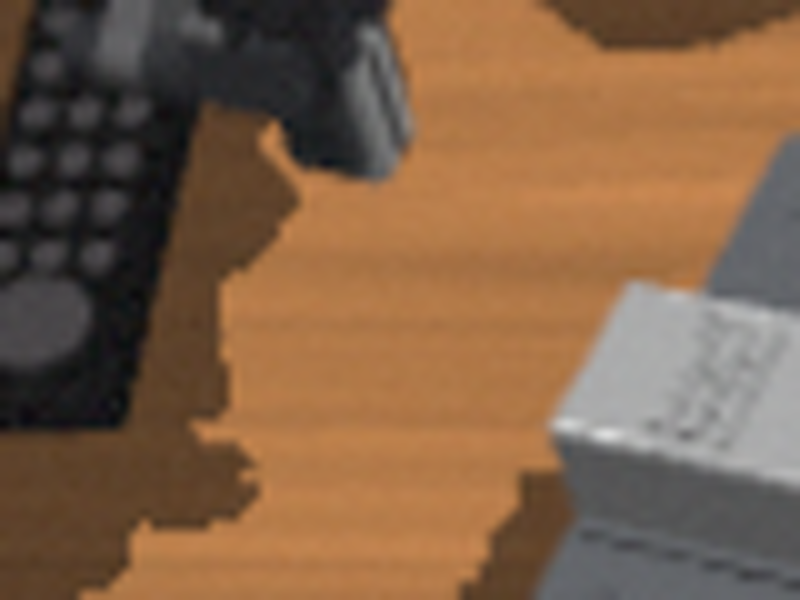

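```bash
python3 -c "
from look import *
P=env.observe()['position'];c=proj('scene',P-[0,0,.05])[0];o=np.array([int(c[0]-40),int(c[1]-30)])
for p in((555,428),(630,283)):
    w=atz('scene',np.array(p)/10-.5+o-[1.2,-.3],.084)[0]; print(w.round(4),'s',round(w[0]*.255+w[1]*.967,4),'lat',round(w[0]*.967-w[1]*.255,4))
"
```

```text
[ 0.5425 -0.2581  0.084 ] s -0.1113 lat 0.5904
[ 0.5   -0.248  0.084] s -0.1124 lat 0.5467
```

>>> move_arm --pt "0 -5 20 0" --pt "0 -5 45 0" --pt "0 -5 70 0" --pt "0 -5 85 0" --pt "0 -5 85 0" --pt "0 -5 85 0"

```text
time_s: 23.05
position: [0.513, -0.2881, 0.0629]
tool_rot: [[0.253, 0.967, 0.0], [0.967, -0.253, -0.0], [-0.0, 0.0, -1.0]]
ft_force: [-1.2, 0.5, 0.3]
grip_width: 0.0
```

>>> move_arm --pt "8 0 0 0" --pt "16 0 0 0" --pt "20 0 0 0" --pt "23 0 0 0" --pt "26 0 0 0" --pt "29 0 0 0" --pt "33 0 0 0" --pt "38 0 0 0" --pt "43 0 0 0" --pt "48 0 0 0" --pt "53 0 0 0" --pt "58 0 0 0"

```text
time_s: 24.25
position: [0.5274, -0.2323, 0.0624]
tool_rot: [[0.254, 0.967, 0.0], [0.967, -0.254, -0.0], [-0.0, 0.0, -1.0]]
ft_force: [-0.3, -1.9, 2.5]
grip_width: -0.0
```

>>> move_arm --pt "4 0 0 0" --pt "9 0 0 0" --pt "14 0 0 0" --pt "19 0 0 0" --pt "24 0 0 0" --pt "29 0 0 0" --pt "34 0 0 0" --pt "39 0 0 0" --pt "44 0 0 0" --pt "49 0 0 0" --pt "54 0 0 0" --pt "59 0 0 0" --pt "62 0 0 0" --pt "65 0 0 0" --pt "67 0 0 0" --pt "67 0 0 0"

```text
time_s: 25.85
position: [0.544, -0.1674, 0.0622]
tool_rot: [[0.254, 0.967, -0.001], [0.967, -0.254, 0.001], [0.001, -0.001, -1.0]]
ft_force: [-0.3, -0.0, 0.1]
grip_width: 0.0001
```

>>> move_arm --pt "1 0 0 0" --pt "2 0 0 0" --pt "3 0 0 0" --pt "4 0 0 0" --pt "4 0 0 0"

```text
time_s: 26.35
position: [0.5451, -0.1638, 0.0622]
tool_rot: [[0.254, 0.967, -0.0], [0.967, -0.254, 0.0], [0.0, -0.001, -1.0]]
ft_force: [-1.0, -1.1, 0.1]
grip_width: -0.0
```

>>> move_arm --pt "1 0 0 0" --pt "2 0 0 0" --pt "3 0 0 0" --pt "3 0 0 0"

```text
time_s: 26.75
position: [0.5461, -0.1609, 0.0623]
tool_rot: [[0.254, 0.967, 0.0], [0.967, -0.254, 0.0], [0.0, 0.0, -1.0]]
ft_force: [-0.3, -0.8, -0.2]
grip_width: -0.0002
```

>>> move_arm --pt "1 0 0 0" --pt "2 0 0 0" --pt "2 0 0 0"

```text
time_s: 27.05
position: [0.5466, -0.159, 0.0623]
tool_rot: [[0.254, 0.967, 0.0], [0.967, -0.254, 0.0], [0.0, 0.0, -1.0]]
ft_force: [-0.9, -1.3, -1.7]
grip_width: -0.0001
```

>>> move_arm --pt "1 0 0 0" --pt "2 0 0 0" --pt "2 0 0 0"

```text
time_s: 27.35
position: [0.5471, -0.1571, 0.0624]
tool_rot: [[0.254, 0.967, 0.0], [0.967, -0.254, 0.0], [0.0, 0.0, -1.0]]
ft_force: [-0.9, -1.0, -1.4]
grip_width: -0.0
```

>>> move_arm --pt "1 0 0 0" --pt "1.5 0 0 0" --pt "1.5 0 0 0"

```text
time_s: 27.65
position: [0.5475, -0.1557, 0.0624]
tool_rot: [[0.254, 0.967, 0.0], [0.967, -0.254, 0.0], [0.0, 0.0, -1.0]]
ft_force: [-0.4, -0.8, -0.7]
grip_width: -0.0001
```

>>> move_arm --pt "1 0 0 0" --pt "1.5 0 0 0" --pt "1.5 0 0 0"

```text
time_s: 27.95
position: [0.5476, -0.1555, 0.0624]
tool_rot: [[0.254, 0.967, -0.0], [0.967, -0.254, -0.002], [-0.002, 0.0, -1.0]]
ft_force: [-3.3, -8.1, -1.4]
grip_width: -0.0001
```

```bash
python3 -c "
from look import *
s=env.observe()['position'];print('s',s[0]*.255+s[1]*.967,'lat',s[0]*.967-s[1]*.255)
im=env.get_image('scene');crop('scene',im,(255,235),130,95,6,'pics/f1.png')
"
```

```text
s -0.010748402496144033 lat 0.5691552897193095
```

View pics/f1.png

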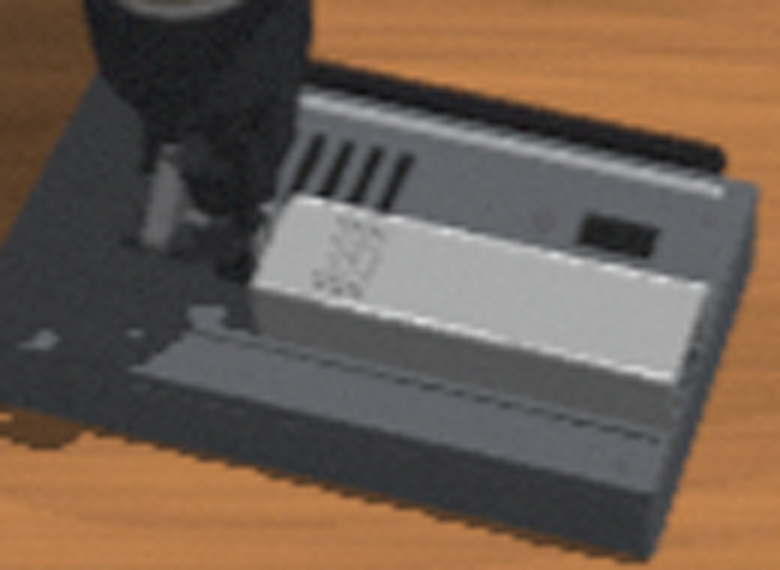

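>>> move_arm --pt "0.5 0 0 0" --pt "1 0 0 0" --pt "1 0 0 0"

```text
time_s: 28.3
position: [0.5476, -0.1555, 0.0625]
tool_rot: [[0.254, 0.967, -0.001], [0.967, -0.254, -0.004], [-0.004, 0.0, -1.0]]
ft_force: [-5.1, -12.1, 0.1]
grip_width: -0.0001
```

>>> move_arm --pt "-5 0 0 0" --pt "-15 0 0 0" --pt "-30 0 0 0" --pt "-40 0 -30 0" --pt "-40 0 -70 0" --pt "-60 -60 -110 0" --pt "-60 -110 -110 0" --pt "-60 -150 -110 0" --pt "-60 -150 -110 0"

```text
time_s: 29.2
position: [0.3838, -0.1721, 0.1727]
tool_rot: [[0.255, 0.967, -0.001], [0.967, -0.255, 0.001], [0.001, -0.001, -1.0]]
ft_force: [0.7, 0.4, -0.5]
grip_width: -0.0003
```

```bash
python3 -c "
from look import *
s=env.observe();print(s['time_s'],s['position'],s['qvel'].round(2))
im=env.get_image('scene');crop('scene',im,(255,235),130,95,6,'pics/f2.png');cv2.imwrite('pics/f2full.png',im[:,:,::-1])
"
```

```text
29.2 [ 0.38382297 -0.17209658  0.17269766] [-5.68 -7.34  8.07  0.48 -3.65 -5.15]
```

View pics/f2.png

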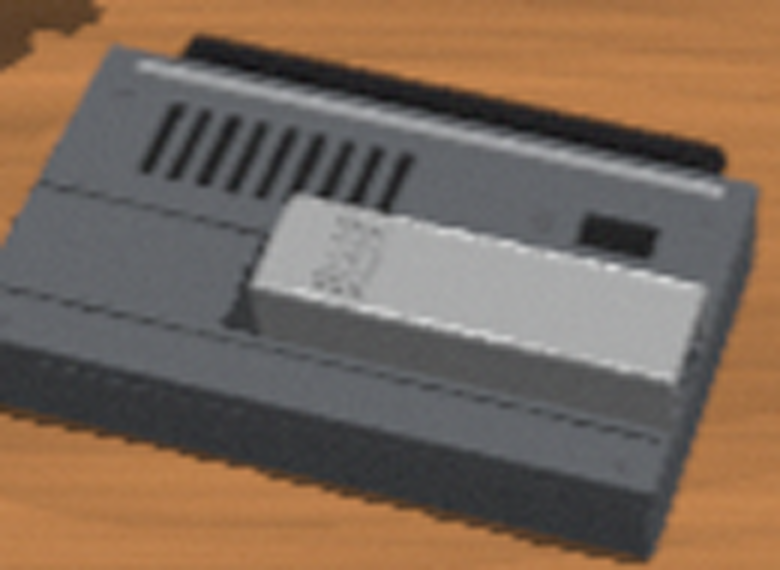

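View pics/f2full.png

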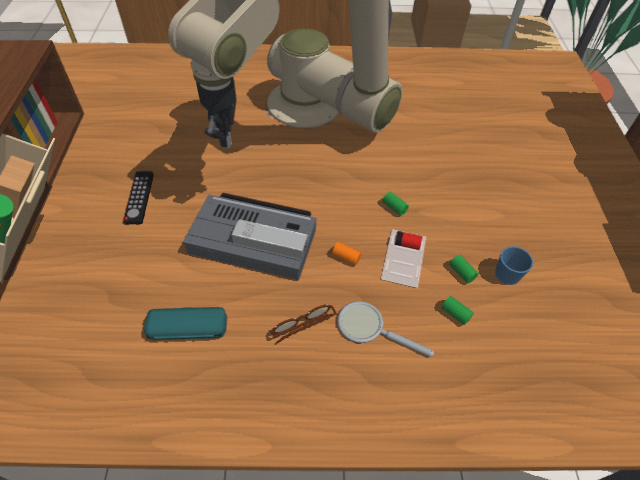

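>>> move_arm --pt "0 0 0 0" --pt "0 0 0 0" --pt "0 0 0 0" --pt "0 0 0 0"

```text
time_s: 29.65
position: [0.3884, -0.1735, 0.172]
tool_rot: [[0.254, 0.967, -0.0], [0.967, -0.254, 0.0], [0.0, -0.0, -1.0]]
ft_force: [-1.1, -0.3, -0.7]
grip_width: -0.0001
```

```bash
python3 -c "
from rig import env
print(env.observe()['ft_force']); print(env.close_job())"
```

```text
[-1.08754706 -0.32826302 -0.67795308]
the job is handed in; nothing more can be done
None
```

The blue D cell is in the bay with the cover shut over it, and I handed the job in at about 30 s of the 64 s allowed. No verdict was reported.

**Fitting:** I gripped the cell near its flat end and tilted the button end up about 11° by pressing it on the radio's edge (about 14 N). I then pushed the flat end back against the spring (about 7 N) and lowered it to the floor. After releasing it, I pressed the button end down with closed fingers until it stopped, with the top at 78.3 mm (expected 78 mm) and about 12 N. I then slid the cover shut.

**Last checks:**
- **Cell:** before I shut the cover, the picture showed it level between contact and spring, matching the projected home pose to about 1 mm.
- **Cover:** it stopped hard after about 0.11 m. The force rose from 9 to 13 N with no further movement, well under the 30 N limit.
- **Other things:** the final picture shows the spent cell, the bystanders and the look-alike cells looking unmoved, with the arm clear of everything.

**Disagreements and limits:**
- The two cameras' measured positions differed by up to about 6 mm, so I corrected with the held cell and by feeling for the spring.
- The first tilt came out at 7.5° instead of 12°, so I repeated it.
- The cell cannot be seen under the shut cover, so its final pose was not checked again after closing.

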